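# Wedge a two-part plaster mould tight in its sloping casting cradle

## Task

Stand the loose half of the plaster mould in the sloping cradle, behind the half already there, square and in line with it and with the pouring notches facing each other. Then take the thicker of the two wedges from the rack and drive it thin end first, straight down into the gap between the mould and the upper fence, until it jams, and on firmly until the rubber-backed fence has been forced back by about 2 mm and both halves are locked tight against the lower stop; let go of everything. Leave the thin wedge in the rack and the other things on the table where they stand.

Things in the scene. Friction and masses are not known exactly. Their poses are not given: they have to be found in the camera images.
- cradle: Fixed plywood cradle, base 200 x 110 mm; origin under the middle of its base on the table. It may stand on the left or the right, its low front end (-x) pointing away from the robot, turned by up to 20 degrees. It carries the sloping bed.
- bed: The cradle's fixed bed, 100 mm wide, open at the sides. Its z axis is the bed's normal, leaning 30 degrees from vertical towards the cradle's front (low) end; x runs up the slope, y across. Origin: on the bed's surface at the inner face of the lower stop, mid-width, 48 mm above the table. The lower stop is square to the bed, 60 mm high. The halves go at x = 0 to 45 and 45 to 90 mm.
- fence_foot (a point): Foot of the upper fence's inner face as it stands unloaded, mid-width, on the bed's surface at bed x = 99.6 mm; axes as bed. The fence is a board 62 mm high; its inner face leans back 1 in 5 (x = 99.6 mm + 0.2 z).
- fence (a joint): How far the upper fence has been forced back up the slope against its two stiff rubber buffers, m: 0 unloaded, at most 0.006. It takes 5 N per mm, and the wedge goes 5 mm deeper per mm.
- mould_fixed: Plaster mould half already standing in the cradle, loose, up to 4 mm from the lower stop and with its z along the bed's normal: 45 (x) x 60 (y) x 75 mm (z), 0.26 kg; origin: centre of its underside. Its joint face with the notch (24 mm wide, 16 mm deep, 22 mm high, open at the top) looks to its +x, up the slope.
- mould_loose: The other plaster half, standing upright on the table in front of the robot, same size and mass; origin: centre of its underside. Its joint face with the notch looks to its -x, about away from the robot, and must meet the +x face of mould_fixed in the cradle. Its 60 mm width (y) is the handy grasp.
- fixed_face (a point): Point in the middle of mould_fixed's joint face, 30 mm above its underside; axes as mould_fixed.
- loose_face (a point): Point in the middle of mould_loose's joint face, 30 mm above its underside; axes as mould_loose. It meets fixed_face when the halves are closed and in line.
- rack: Fixed dark wood rack, base 190 x 80 mm; origin under the middle of its base. It stands on the other side from the cradle. Two pockets, one behind the other (80 mm apart along the rack's x), hold a wedge each, thin end down, leaning 34 degrees from vertical towards the rack's front (-x), away from the robot. Pocket walls reach 48 mm up the wedge; the upper 52 mm stand free. The inner corner of each pocket floor is 30 mm above the table.
- wedge: The thicker wedge, light wood, 100 mm long (z, growing to its thick end), 40 mm wide (y), 16 mm thick at the thin end, 36 mm at the thick end; 0.07 kg. Origin: on its flat face (y-z plane, looking to -x), middle of the thin end; the tapered face looks to +x. Pull it from its pocket along its z. In the gap the flat face goes against the mould, the tapered face against the fence.
- wedge_top (a point): Middle of the thick end of the thicker wedge. With both halves closed up, the wedge first touches mould and fence with its thin end 32 mm above the bed (this end 132 mm, along the bed's z). It must be driven on from there: about 10 mm deeper for 2 mm of fence movement, taking a push of 15 to 20 N. It then stays by friction.
- thin_wedge: The thinner wedge, same length and width, 6 mm thick at the thin end and 26 mm at the thick end; same frame. Too thin to jam. In the other pocket of the rack; may be in either.
- vase: Bystander: green glazed vase, 72 mm across, 185 mm tall. Origin: middle of its underside.
- jar: Bystander: white jar with a steel cap, 48 mm across, 55 mm tall. Origin: middle of its underside.
- bowl: Bystander: terracotta bowl, 124 mm across, 55 mm tall. Origin: middle of its underside.
- dish: Bystander: white bowl, 110 mm across, 40 mm tall. Origin: middle of its underside.
- mug: Bystander: mustard mug, 80 mm across, 85 mm tall, handle at its +y. Origin: middle of its underside.
- pin: Bystander: rolling pin lying along its y, 330 mm long, 48 mm thick. Origin: middle of its underside.
- clay_bar: Bystander: bar of dark clay, 30 x 110 x 22 mm. Origin: middle of its underside.
- rib: Bystander: flat dark wooden rib, 100 x 50 x 8 mm. Origin: middle of its underside.

How it is judged:
By the outcome, as a careful person would: the job done as asked, in the order asked, and still so for the second after the job is handed in, with the robot touching nothing.
It also fails if it takes over 72 s, if anything falls off the work surface, if the arm or the gripper's body presses on something with over 40 N, if the wrist force passes 120 N, or if a joint passes its speed limit or range.

## Robot

A 6-joint arm with a two-finger parallel gripper is mounted at the origin on the work surface. World frame = base frame: x ahead of the robot, y to its left, z up, the work surface at z = 0. Lengths are in m, angles in rad, forces in N, time in s.
With the tool pointing down it reaches from about 0.425 to 0.95 m from the base axis. Payload 3.5 kg.
Tool frame: the origin (TCP) lies on the centre line of the jaws, within the pads' length; the fingertips stand 25 mm ahead of it and the grasp point (between the pads) lies 6 mm ahead of it (ctrl.finger_overhang is the distance from the TCP to the fingertips, in m); z points along the fingers, y is the line along which they close (so a half turn about z gives the same grasp; the last joint's range is limited). The gripper opens to 85 mm and grips with 20 to 120 N. Pads are 22 mm wide; open, the fingers measure 114 mm over their backs; the gripper's body (76 mm by 85 mm) begins 54 mm behind the grasp point. The pads swing forward as they close: fully open they stand 13 mm farther back than shut.
Start: joints at [1.161, 0.286, 1.577, -0, 1.279, -0.15], TCP at [0.173, 0.652, 0.256] pointing down, gripper open.
Joint ranges: [-2.77, 2.77], [-0.9, 2.22], [0.21, 2.48], [-1.53, 4.67], [0.24, 2.81], [-2.84, 2.84]. Speed limits (rad/s): [2.79, 2.79, 3.14, 3.14, 3.14, 3.14].

## Interface

Orientations are given as a unit quaternion [x, y, z, w].
In Python, from plant import get_state, imaging, job, ctrl gives the robot as it stands.
- The arm moves only by the tool jog_arm, never from a script. Its argument "increments" is a list of rows, each an object of numbers: "dx", "dy", "dz": the shift along the world's x, y, z each as a share of 12 cm, from -1 to 1; "ax", "ay", "az": the turn, a rotation vector about the world's x, y, z each as a share of pi/2 rad, from -1 to 1; "gripper": the gripper command: -1 is shut, 1 is fully open, values between are in proportion. A call has 1 to 10 rows; each row is the pose to reach, as a shift and turn from the pose commanded when the call began; what a row does not reach only later rows make up. A row lasts 1/10 s, in which the tool goes at most 50 mm and 8.59 degrees, less where a joint would pass 70% of its speed; a pose out of reach is approached as far as the arm can. A call with a number of a shift or a turn outside -1 to 1 is refused whole. A call with a gripper value outside its range is refused whole. The fingers move at their own pace and stop on an object; "force" is the grip in N (left out, the last holds). Time passes only in rows, so rows that repeat a pose let the fingers close. It gives the time, the measured TCP pose, the force, the opening and the grip force at its end, in the units of the state.
- get_state(): the state, without advancing time (a new reading comes with each control period).
- imaging.read_camera(name): name is "side" or "top"; returns a dict with "frame" (400x640x3 uint8, blue, green, red), "depth" (400x640 float32, m along the optical axis (not along the pixel's ray), 0 where there is no reading), "camera_matrix" (3x3 intrinsics, pixels), "dist" ([k1, k2, p1, p2, k3] as OpenCV has them; the pictures are not rectified), "extrinsics" (4x4, takes a point from camera to world coordinates). Camera axes: x right, y up, looking along -z (the intrinsics and any distortion apply to the point x, -y, -z); pixel columns grow to the right and rows downward; lengths in m; the calibration is good to about 2 mm. A picture is of the moment at which its call begins.
- job.sign_off(): hands the job in; it is judged then, once.
The state is a dict: "time": time; "qpos": joint angles; "dq": joint speeds; "joint_efforts": joint torques, N m; "eef_pos": TCP position; "tcp_rot": TCP orientation; "contact_force": force on the tool from outside, world axes, zero at the start; "wrist_torque": the same for the moment, N m; "opening": opening from 0.0 (shut) to 1.0 (fully open); "finger_force": force on a finger pad.
Only numpy, scipy, OpenCV 4.12 (cv2) and the standard library are available. Lean on these libraries where they do the work, as an engineer would, in place of code of your own. Each camera call takes 0.05 s, during which the arm holds its last target. There are 200 camera calls.

## Working session

There is one attempt and no reset: what is moved stays moved. The work goes in short steps, Python scripts to look and compute and a tool call to move; the robot and the scene stay as the last step left them, time stands still between calls to the robot, and variables do not carry over. Pictures are saved under pics/ and viewed, at most 11 in all, crops included, and the job is handed in when it is done.

Besides the shell and the picture viewer there is one more tool, called after ">>>" as name(argument=value, ...) on one line, values as JSON. jog_arm: Moves the arm, as the interface text tells. Shift numbers are shares of 12 cm and turn numbers shares of pi/2 rad, none past 1 either way. Its arguments: {"type":"object","properties":{"increments":{"type":"array"},"force":{"type":"number"}},"required":["increments"]}

```bash
ls; mkdir -p pics; cat > h.py <<'E'
import numpy as np, cv2
from plant import get_state, imaging, job, ctrl
from scipy.spatial.transform import Rotation as R
def grab(name):
    c=imaging.read_camera(name)
    return c
def cloud(c):
    d=c["depth"]; h,w=d.shape
    u,v=np.meshgrid(np.arange(w),np.arange(h))
    p=cv2.undistortPoints(np.stack([u,v],-1).reshape(-1,1,2).astype(np.float64),c["camera_matrix"],np.array(c["dist"])).reshape(h,w,2)
    P=np.stack([p[...,0]*d,-p[...,1]*d,-d],-1)
    E=np.array(c["extrinsics"])
    W=P@E[:3,:3].T+E[:3,3]
    W[d<=0]=np.nan
    return W
E
python3 - <<'E'
from h import *
import pickle
for n in("side","top"):
    c=grab(n); cv2.imwrite(f"pics/{n}0.png",c["frame"]); pickle.dump(c,open(n+"0.pkl","wb"))
    print(n,np.round(c["extrinsics"],3).tolist(),np.round(c["camera_matrix"],1).tolist())
print(get_state(),ctrl.finger_overhang)
E
```

```text
pics
side [[0.991, 0.072, -0.116, 0.475], [-0.135, 0.653, -0.746, -0.772], [0.022, 0.754, 0.656, 0.809], [0.0, 0.0, 0.0, 1.0]] [[377.1, 0.0, 320.4], [0.0, 377.1, 195.0], [0.0, 0.0, 1.0]]
top [[0.029, 0.997, -0.073, 0.478], [-1.0, 0.029, -0.001, 0.013], [0.002, 0.073, 0.997, 1.448], [0.0, 0.0, 0.0, 1.0]] [[487.5, 0.0, 326.3], [0.0, 487.5, 198.5], [0.0, 0.0, 1.0]]
{'time': 0.1, 'qpos': array([ 1.16099971e+00,  2.87117440e-01,  1.57805988e+00, -1.80325905e-06,
        1.27864854e+00, -1.49998400e-01]), 'dq': array([-2.08469991e-04, -1.07645503e-03, -2.65980413e-03,  9.72094932e-05,
       -4.30195427e-04, -1.46312503e-03]), 'joint_efforts': array([ 8.28360244e-04, -4.07294261e+01, -2.93699205e+01, -1.29828204e-04,
        3.33083866e-03, -1.99867195e-06]), 'eef_pos': array([0.17314167, 0.6518339 , 0.2550427 ]), 'tcp_rot': array([ 1.29533760e-01,  9.91574384e-01, -1.07338872e-03, -3.07640376e-04]), 'contact_force': array([-0.00426763,  0.32056099,  0.40190659]), 'wrist_torque': array([-0.0180586 ,  0.00654443, -0.04504277]), 'finger_force': 0.0, 'opening': 0.9979322453109329} 0.025
```

View pics/top0.png

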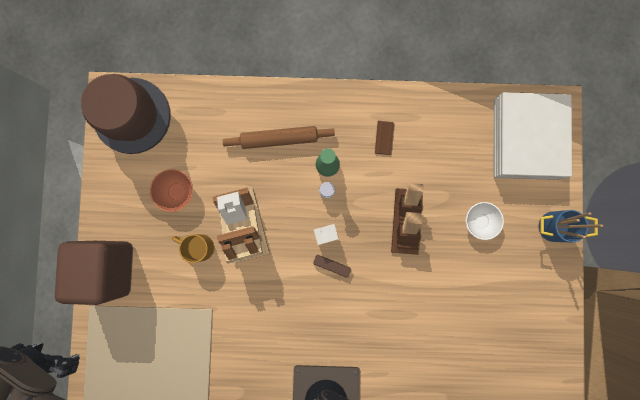

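View pics/side0.png

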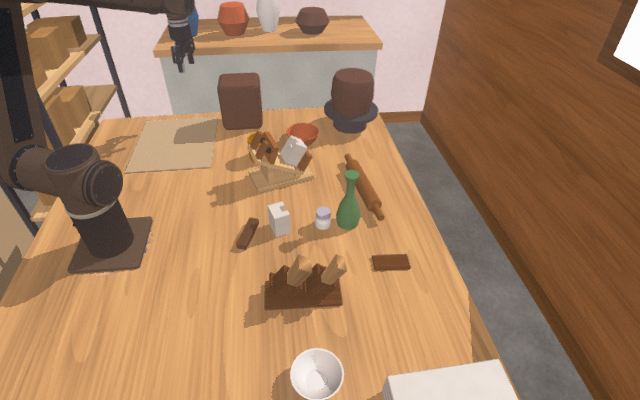

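The top view shows the cradle on the left (240,225), loose half at (326,235), rack at right (408,220) and clay bar at (332,266). The side view shows the same, with the notch faces and wedges leaning away from the robot. Next I'll take enlarged crops and cloud numbers.

```bash
python3 - <<'E'
from h import *
import pickle
T=pickle.load(open("top0.pkl","rb"));S=pickle.load(open("side0.pkl","rb"))
def crop(c,u0,v0,w,h,s):
    return cv2.resize(c["frame"][v0:v0+h,u0:u0+w],None,fx=s,fy=s,interpolation=cv2.INTER_CUBIC)
a=np.hstack([crop(T,205,175,80,60+35,5)[:300*2][:475,:400],crop(T,375,170,80,95,5)])
cv2.imwrite("pics/c1.png",a)
b=np.vstack([np.hstack([crop(S,240,120,80,75,5),crop(S,260,250,80,75,5)])])
cv2.imwrite("pics/c2.png",b)
for n,c in(("top",T),("side",S)):
    W=cloud(c)
    z=W[...,2]
    m=(np.abs(z-0.075)<.006)&(np.abs(W[...,0]-.36)<.12)&(np.abs(W[...,1])<.06)
    P=W[m]; print(n,len(P),P.mean(0) if len(P) else 0)
    for lab,(u,v) in dict(t_loose=(326,235),t_cr=(232,208),t_rack=(412,220),t_rack2=(413,195),table=(300,300)).items() if n=="top" else dict(loose=(280,220),cr=(292,150),table=(200,300)).items():
        print(lab,np.round(W[v,u],4))
    if len(P):
        print(cv2.minAreaRect((P[:,:2]*1000).astype(np.float32)))
E
```

```text
top 178 [0.46773279 0.01313588 0.07493426]
t_loose [0.4752 0.0119 0.0736]
t_cr [0.5416 0.2718 0.1122]
t_rack [ 0.5226 -0.2198  0.1262]
t_rack2 [ 0.5928 -0.2261  0.1002]
table [0.2829 0.0826 0.0006]
((472.06573486328125, 10.315801620483398), (32.64445114135742, 59.966407775878906), 15.55928897857666)
side 150 [0.46685775 0.01135545 0.07565251]
loose [ 0.4802 -0.0164  0.0618]
cr [0.536  0.2474 0.1145]
table [ 0.2671 -0.2129 -0.0008]
((465.1260986328125, 10.918956756591797), (30.247432708740234, 66.39777374267578), 3.4173009395599365)
```

View pics/c1.png

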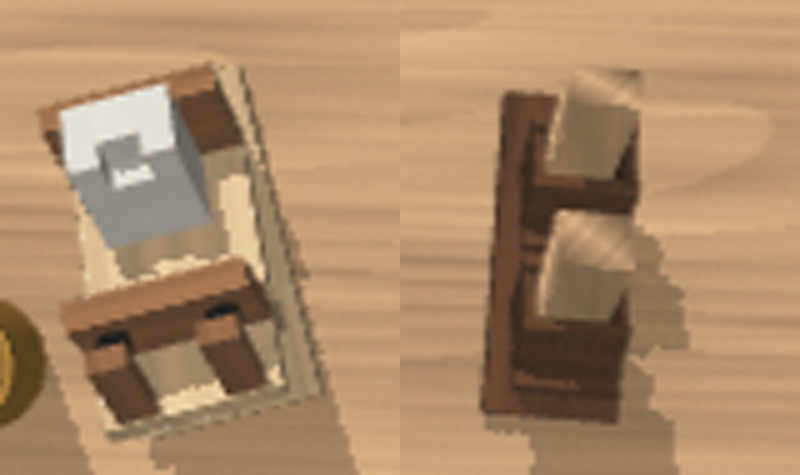

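View pics/c2.png

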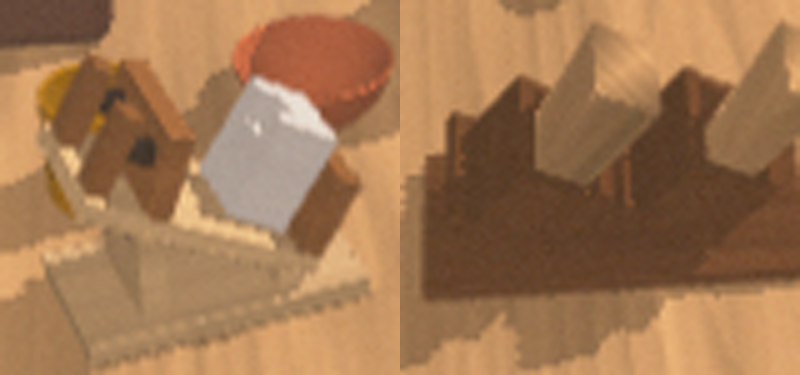

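The crops show the fixed half against the stop with its notch, the upper fence at c1 (160,300), and two wedges. The nearer wedge in c1 (590,240) looks thicker. I'll fit all the poses to the depth clouds.

```bash
cat > fit.py <<'E'
from h import *
from scipy.optimize import least_squares
def box_planes(x0,x1,y0,y1,z0,z1):
    n=np.array([[1,0,0],[-1,0,0],[0,1,0],[0,-1,0],[0,0,1],[0,0,-1]],float)
    return n,np.array([x1,-x0,y1,-y0,z1,-z0])
def wedge_planes(t0):
    s=np.array([1,0,-.2])/np.hypot(1,.2)
    n=np.array([[-1,0,0],s,[0,1,0],[0,-1,0],[0,0,1],[0,0,-1]],float)
    return n,np.array([0,s[0]*t0,.02,.02,.1,0])
MOULD=box_planes(-.0225,.0225,-.03,.03,0,.075)
def pose(p,tilt):  # p=x,y,z,yaw ; tilt leans z to local -x
    return R.from_euler('z',p[3])*R.from_euler('y',-tilt), p[:3]
def fit(P,planes,p0,tilt,fixz=None,it=3,lim=.02):
    n,d=planes; p=np.array(p0,float)
    def res(q,P):
        if fixz is not None: q=np.r_[q[:2],fixz,q[2]]
        r,t=pose(q,tilt); L=r.inv().apply(P-t)
        return (L@n.T-d).max(1)
    for k in range(it):
        q=p if fixz is None else p[[0,1,3]]
        L=lim/(2**k)
        s=P[np.abs(res(q,P))<L]
        o=least_squares(res,q,args=(s,),loss='soft_l1',f_scale=.0015)
        p=o.x if fixz is None else np.r_[o.x[:2],fixz,o.x[2]]
    return p,len(s),np.median(np.abs(res(o.x,s)))
def sel(Ws,Fs,c,r,zmin,zmax,mask):
    out=[]
    for W,F in zip(Ws,Fs):
        m=(np.hypot(W[...,0]-c[0],W[...,1]-c[1])<r)&(W[...,2]>zmin)&(W[...,2]<zmax)&mask(F)
        out.append(W[m])
    return out
def sat(F): return cv2.cvtColor(F,cv2.COLOR_BGR2HSV)[...,1]
white=lambda F: sat(F)<50
any_=lambda F: np.ones(F.shape[:2],bool)
E
python3 - <<'E'
from fit import *
import pickle
C=[pickle.load(open(n+"0.pkl","rb")) for n in("top","side")]
Ws=[cloud(c) for c in C];Fs=[c["frame"] for c in C]
pi=np.pi
L=sel(Ws,Fs,(.467,.012),.07,.006,.1,any_)
for nm,P in(("t",L[0]),("s",L[1]),("both",np.vstack(L))):
    print("loose",nm,len(P),fit(P,MOULD,[.467,.012,0,pi],0,0.))
F=sel(Ws,Fs,(.53,.26),.08,.05,.2,white)
for nm,P in(("t",F[0]),("s",F[1]),("both",np.vstack(F))):
    print("fixed",nm,len(P),fit(P,MOULD,[.51,.255,.065,pi+.25],pi/6))
# wedges
for c in((.523,-.22),(.593,-.226)):
    G=np.vstack(sel(Ws,Fs,c,.05,.085,.2,lambda F:cv2.cvtColor(F,cv2.COLOR_BGR2HSV)[...,2]>110))
    print(len(G),G.mean(0),G[:,2].max())
    for t in(.016,.006):
        g=G.mean(0)-np.array([.05,0,.07])
        print("wedge",t,fit(G,wedge_planes(t),[*g,pi],np.deg2rad(34)))
# cradle bits
for nm,c,zr in(("cr",(.5,.25),(.0,.03)),("rack",(.53,-.22),(.0,.03))):
    Q=sel(Ws[:1],Fs[:1],c,.14,.006,.3,any_)[0]
    print(nm,cv2.minAreaRect((Q[:,:2]*1000).astype(np.float32)))
E
```

```text
loose t 454 (array([0.47546002, 0.0091973 , 0.        , 3.47565836]), 306, np.float64(0.0017335971143857907))
loose s 651 (array([0.47690735, 0.01395087, 0.        , 3.44711122]), 573, np.float64(0.0007678662105444524))
loose both 1105 (array([0.47679954, 0.0139083 , 0.        , 3.4475356 ]), 872, np.float64(0.0010296253817001048))
fixed t 700 (array([0.52490112, 0.26990384, 0.06074991, 3.44226274]), 621, np.float64(0.0011117915362445635))
fixed s 493 (array([0.52272226, 0.26966604, 0.05927903, 3.42557567]), 473, np.float64(0.0009998054253231997))
fixed both 1193 (array([0.52416147, 0.26987838, 0.06040282, 3.43485   ]), 1095, np.float64(0.0012324253911788485))
757 [ 0.51876702 -0.22779124  0.11449535] 0.13668116778602113
wedge 0.016 (array([ 0.48801704, -0.22285553,  0.03025468,  3.09263542]), 746, np.float64(0.0007801728096304625))
wedge 0.006 (array([ 0.48015612, -0.22293992,  0.03548594,  3.10371113]), 691, np.float64(0.0009265333230976762))
596 [ 0.60204579 -0.23147269  0.11114048] 0.13025208832948088
wedge 0.016 (array([ 0.55793   , -0.23335526,  0.03705929,  3.26093504]), 355, np.float64(0.0016469203446163837))
wedge 0.006 (array([ 0.5681114 , -0.22698704,  0.03038335,  3.09519063]), 583, np.float64(0.0006700607966543181))
cr ((502.767822265625, 246.35845947265625), (264.8073425292969, 262.7400207519531), 82.02983093261719)
rack ((529.3297119140625, -218.47686767578125), (263.348876953125, 265.05621337890625), 70.86048126220703)
```

```bash
cat > plan.py <<'E'
from fit import *
pi=np.pi
def frame(p,tilt): 
    r,t=pose(np.array(p,float),tilt); return r,np.array(t)
FLIP=R.from_euler('x',pi)
def to(pos,rot,n=None):
    """shares from the measured pose to TCP pos / rot, split into n calls"""
    s=get_state(); d=np.array(pos)-s["eef_pos"]; w=(rot*R.from_quat(s["tcp_rot"]).inv()).as_rotvec()
    n=n or int(np.ceil(max(np.abs(d).max()/.12,np.abs(w).max()/(pi/2))))
    wn=w/(pi/2)
    print("calls",n,"shift/call",np.round(d/.12/n,3),"turn/call",np.round(wn/n,3),"mm",np.round(d*1e3,1),"deg",np.round(np.rad2deg(w),1))
def tcp(r,o,local,overhang=.006):
    """TCP for the grasp point at 'local' of frame (r,o), tool along -z of it"""
    return o+r.apply(np.array(local)+[0,0,overhang]), r*FLIP
E
python3 - <<'E'
from plan import *
import pickle
C=[pickle.load(open(n+"0.pkl","rb")) for n in("top","side")]
Ws=[cloud(c) for c in C];Fs=[c["frame"] for c in C]
yaw=pi+.27
r,t=frame([.5242,.2699,.0604,yaw],pi/6); t=t-r.apply([.0245,0,0])
for nm,W in zip("ts",Ws):
    L=r.inv().apply(W.reshape(-1,3)-t); L=L[np.isfinite(L[:,0])]
    for lab,(x0,x1,z0,z1) in dict(fence=(.095,.15,.056,.068),stop=(-.03,.005,.055,.065)).items():
        m=(L[:,0]>x0)&(L[:,0]<x1)&(L[:,2]>z0)&(L[:,2]<z1)&(abs(L[:,1])<.07)
        q=L[m]; 
        if len(q)<10: continue
        (c,s,a)=cv2.minAreaRect((q[:,:2]*1000).astype(np.float32))
        f=np.polyfit(q[:,1],q[:,0],1)
        print(nm,lab,len(q),np.round(c,1),np.round(s,1),round(a,1),"slope deg",np.rad2deg(np.arctan(f[0])),"y",np.percentile(q[:,1],[2,98]),"x",np.percentile(q[:,0],[2,98]))
    m=(abs(L[:,2])<.006)&(L[:,0]>.05)&(L[:,0]<.095)&(abs(L[:,1])<.055); print("bed z",m.sum(),np.median(L[m],0))
g,q=tcp(*frame([.4765,.0139,0,3.447],0),[0,0,.045]); print(g); to(g+[0,0,.15],q)
g,q=tcp(*frame([.488,-.223,.030,3.094],np.deg2rad(34)),[.013,0,.079]); print("wedge",g)
E
```

```text
t fence 209 [130.6   5. ] [ 38.2 100.1] 0.3 slope deg -0.24230202269234896 y [-0.04210819  0.05335801] x [0.11269024 0.14939048]
t stop 109 [-7.6  3.2] [99.8 22. ] 89.8 slope deg 1.1311195538863004 y [-0.04581538  0.0525068 ] x [-0.01739902  0.00302427]
bed z 270 [ 0.06225612  0.0067307  -0.00038097]
s fence 55 [128.3   5.6] [97.9 37.2] 85.7 slope deg 0.5852024547068119 y [-0.04236388  0.05369951] x [0.11343013 0.14742154]
s stop 31 [-5.8 32.9] [46.5 19.2] 89.5 slope deg 0.18599380714895958 y [0.01502514 0.05509962] x [-0.01534819  0.00308192]
bed z 99 [ 0.06397017  0.02867931 -0.00255211]
[0.4765 0.0139 0.051 ]
calls 6 shift/call [ 0.421 -0.886 -0.075] turn/call [ 0.   -0.    0.06] mm [ 303.4 -637.9  -54. ] deg [ 0.1 -0.  32.4]
wedge [ 0.52471229 -0.22474856  0.1077377 ]
```

>>> jog_arm(increments=[{"dx": 0.9, "dy": -0.8, "dz": 0, "az": 0.1}, {"dx": 0.9, "dy": -0.8, "dz": 0, "az": 0.1}, {"dx": 0.9, "dy": -0.8, "dz": 0, "az": 0.1}, {"dx": 0.9, "dy": -0.8, "dz": 0, "az": 0.1}])

```text
$.increments[0]: bad value
```

>>> jog_arm(increments=[{"dx": 0.9, "dy": -0.9, "dz": 0, "az": 0.1}, {"dx": 0.9, "dy": -0.9, "dz": 0, "az": 0.1}, {"dx": 0.9, "dy": -0.9, "dz": 0, "az": 0.1}, {"dx": 0.9, "dy": -0.9, "dz": 0, "az": 0.1}])

```text
$.increments[0]: bad value
```

>>> jog_arm(increments=[{"dx": 0.4, "dy": -1, "dz": 0, "az": 0.1}, {"dx": 0.4, "dy": -1, "dz": 0, "az": 0.1}, {"dx": 0.4, "dy": -1, "dz": 0, "az": 0.1}, {"dx": 0.4, "dy": -1, "dz": 0, "az": 0.1}])

```text
$.increments[0]: bad value
```

>>> jog_arm(increments=[{"dx": 0.2, "dy": -1, "dz": 0, "az": 0.06}, {"dx": 0.2, "dy": -1, "dz": 0, "az": 0.06}, {"dx": 0.2, "dy": -1, "dz": 0, "az": 0.06}, {"dx": 0.2, "dy": -1, "dz": 0, "az": 0.06}])

```text
$.increments[0]: bad value
```

>>> jog_arm(increments=[{"dx": 0.1, "dy": -1, "dz": 0}, {"dx": 0.1, "dy": -1, "dz": 0}, {"dx": 0.1, "dy": -1, "dz": 0}, {"dx": 0.1, "dy": -1, "dz": 0}])

```text
$.increments[0]: bad value
```

>>> jog_arm(increments=[{"dx": 0.9, "dy": -0.8, "dz": 0, "ax": 0, "ay": 0, "az": 0.1, "gripper": 1}, {"dx": 0.9, "dy": -0.8, "dz": 0, "ax": 0, "ay": 0, "az": 0.1, "gripper": 1}, {"dx": 0.9, "dy": -0.8, "dz": 0, "ax": 0, "ay": 0, "az": 0.1, "gripper": 1}, {"dx": 0.9, "dy": -0.8, "dz": 0, "ax": 0, "ay": 0, "az": 0.1, "gripper": 1}])

```text
time: 0.5
eef_pos: [0.2849, 0.5532, 0.2557]
tcp_rot: [0.054, 0.999, -0.001, 0.0]
contact_force: [-0.3, 0.2, 0.4]
opening: 1.004
finger_force: 0.0
```

>>> jog_arm(increments=[{"dx": 0.9, "dy": -0.9, "dz": 0, "ax": 0, "ay": 0, "az": 0.1, "gripper": 1}, {"dx": 0.9, "dy": -0.9, "dz": 0, "ax": 0, "ay": 0, "az": 0.1, "gripper": 1}, {"dx": 0.9, "dy": -0.9, "dz": 0, "ax": 0, "ay": 0, "az": 0.1, "gripper": 1}, {"dx": 0.9, "dy": -0.9, "dz": 0, "ax": 0, "ay": 0, "az": 0.1, "gripper": 1}])

```text
time: 0.9
eef_pos: [0.3922, 0.4453, 0.2559]
tcp_rot: [-0.025, 1.0, -0.001, 0.0]
contact_force: [-0.2, -0.1, 0.3]
opening: 0.998
finger_force: 0.0
```

>>> jog_arm(increments=[{"dx": 0.4, "dy": -1, "dz": 0, "ax": 0, "ay": 0, "az": 0.1, "gripper": 1}, {"dx": 0.4, "dy": -1, "dz": 0, "ax": 0, "ay": 0, "az": 0.1, "gripper": 1}, {"dx": 0.4, "dy": -1, "dz": 0, "ax": 0, "ay": 0, "az": 0.1, "gripper": 1}, {"dx": 0.4, "dy": -1, "dz": 0, "ax": 0, "ay": 0, "az": 0.1, "gripper": 1}])

```text
time: 1.3
eef_pos: [0.438, 0.3261, 0.256]
tcp_rot: [-0.104, 0.995, -0.0, -0.0]
contact_force: [-0.5, 1.0, -0.0]
opening: 0.997
finger_force: 0.0
```

>>> jog_arm(increments=[{"dx": 0.2, "dy": -1, "dz": 0, "ax": 0, "ay": 0, "az": 0.06, "gripper": 1}, {"dx": 0.2, "dy": -1, "dz": 0, "ax": 0, "ay": 0, "az": 0.06, "gripper": 1}, {"dx": 0.2, "dy": -1, "dz": 0, "ax": 0, "ay": 0, "az": 0.06, "gripper": 1}, {"dx": 0.2, "dy": -1, "dz": 0, "ax": 0, "ay": 0, "az": 0.06, "gripper": 1}])

```text
time: 1.7
eef_pos: [0.4614, 0.2074, 0.2561]
tcp_rot: [-0.151, 0.989, 0.0, -0.0]
contact_force: [0.4, 0.1, 0.2]
opening: 0.997
finger_force: 0.0
```

>>> jog_arm(increments=[{"dx": 0.1, "dy": -1, "dz": 0, "ax": 0, "ay": 0, "az": 0, "gripper": 1}, {"dx": 0.1, "dy": -1, "dz": 0, "ax": 0, "ay": 0, "az": 0, "gripper": 1}, {"dx": 0.1, "dy": -1, "dz": 0, "ax": 0, "ay": 0, "az": 0, "gripper": 1}, {"dx": 0.1, "dy": -1, "dz": 0, "ax": 0, "ay": 0, "az": 0, "gripper": 1}])

```text
time: 2.1
eef_pos: [0.4736, 0.0881, 0.2563]
tcp_rot: [-0.151, 0.989, 0.0, 0.0]
contact_force: [0.2, 0.4, -0.6]
opening: 0.996
finger_force: 0.0
```

```bash
python3 - <<'E'
from plan import *
g,q=tcp(*frame([.4765,.0139,0,3.447],0),[0,0,.045]); to(g+[0,0,.15],q); to(g,q)
print(get_state()["qpos"])
E
```

```text
calls 1 shift/call [ 0.024 -0.618 -0.461] turn/call [-0.    -0.     0.001] mm [  2.9 -74.2 -55.3] deg [-0.  -0.   0.1]
calls 2 shift/call [ 0.012 -0.309 -0.855] turn/call [-0.    -0.     0.001] mm [   2.9  -74.2 -205.3] deg [-0.  -0.   0.1]
[-2.74641360e-02 -1.51050562e-01  2.03817961e+00  5.90098925e-04
  1.25450728e+00 -1.90197156e+00]
```

>>> jog_arm(increments=[{"dx": 0.024, "dy": -0.6, "dz": -0.4, "ax": 0, "ay": 0, "az": 0, "gripper": 1}, {"dx": 0.024, "dy": -0.618, "dz": -0.46, "ax": 0, "ay": 0, "az": 0, "gripper": 1}, {"dx": 0.024, "dy": -0.618, "dz": -0.96, "ax": 0, "ay": 0, "az": 0, "gripper": 1}, {"dx": 0.024, "dy": -0.618, "dz": -0.96, "ax": 0, "ay": 0, "az": 0, "gripper": 1}, {"dx": 0.024, "dy": -0.618, "dz": -0.96, "ax": 0, "ay": 0, "az": 0, "gripper": 1}, {"dx": 0.024, "dy": -0.618, "dz": -0.96, "ax": 0, "ay": 0, "az": 0, "gripper": 1}])

```text
time: 2.7
eef_pos: [0.4775, 0.0155, 0.1428]
tcp_rot: [-0.153, 0.988, -0.0, 0.001]
contact_force: [0.4, 0.4, -0.6]
opening: 1.003
finger_force: 0.0
```

```bash
python3 - <<'E'
from plan import *
g,q=tcp(*frame([.4765,.0139,0,3.447],0),[0,0,.045]); to(g,q)
c=grab("side"); a=cv2.resize(c["frame"][130:260,200:360],None,fx=4,fy=4,interpolation=2)
c=grab("top"); b=cv2.resize(c["frame"][180:310,260:400],None,fx=3,fy=3,interpolation=2)
cv2.imwrite("pics/g1.png",a)
E
```

```text
calls 1 shift/call [-0.008 -0.013 -0.765] turn/call [ 0.     0.002 -0.002] mm [ -1.   -1.6 -91.8] deg [ 0.   0.1 -0.1]
```

View pics/g1.png

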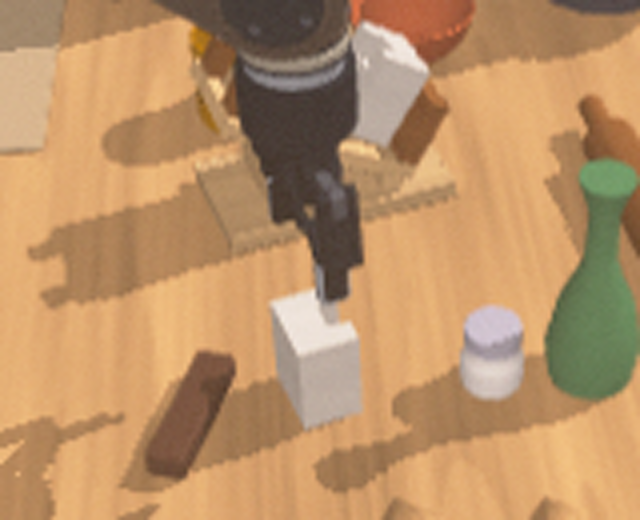

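The open gripper straddles the loose half at (315,360), and the jar and clay bar are clear. Next: descend and grip.

>>> jog_arm(increments=[{"dx": -0.008, "dy": -0.01, "dz": -0.3, "ax": 0, "ay": 0, "az": 0, "gripper": 1}, {"dx": -0.008, "dy": -0.01, "dz": -0.55, "ax": 0, "ay": 0, "az": 0, "gripper": 1}, {"dx": -0.008, "dy": -0.01, "dz": -0.76, "ax": 0, "ay": 0, "az": 0, "gripper": 1}, {"dx": -0.008, "dy": -0.01, "dz": -0.76, "ax": 0, "ay": 0, "az": 0, "gripper": 1}, {"dx": -0.008, "dy": -0.01, "dz": -0.76, "ax": 0, "ay": 0, "az": 0, "gripper": 0}, {"dx": -0.008, "dy": -0.01, "dz": -0.76, "ax": 0, "ay": 0, "az": 0, "gripper": -1}, {"dx": -0.008, "dy": -0.01, "dz": -0.76, "ax": 0, "ay": 0, "az": 0, "gripper": -1}, {"dx": -0.008, "dy": -0.01, "dz": -0.76, "ax": 0, "ay": 0, "az": 0, "gripper": -1}, {"dx": -0.008, "dy": -0.01, "dz": -0.76, "ax": 0, "ay": 0, "az": 0, "gripper": -1}, {"dx": -0.008, "dy": -0.01, "dz": -0.76, "ax": 0, "ay": 0, "az": 0, "gripper": -1}], force=60)

```text
time: 3.8
eef_pos: [0.4776, 0.0127, 0.0526]
tcp_rot: [-0.152, 0.988, -0.001, 0.003]
contact_force: [0.9, 1.0, 6.8]
opening: 0.699
finger_force: 65.9
```

>>> jog_arm(increments=[{"dx": 0, "dy": 0, "dz": 0, "ax": 0, "ay": 0, "az": 0, "gripper": -1}, {"dx": 0, "dy": 0, "dz": 0.2, "ax": 0, "ay": 0, "az": 0, "gripper": -1}, {"dx": 0, "dy": 0, "dz": 0.5, "ax": 0, "ay": 0, "az": 0, "gripper": -1}, {"dx": 0, "dy": 0, "dz": 1, "ax": 0, "ay": 0, "az": 0, "gripper": -1}, {"dx": 0, "dy": 0, "dz": 1, "ax": 0, "ay": 0, "az": 0, "gripper": -1}, {"dx": 0, "dy": 0, "dz": 1, "ax": 0, "ay": 0, "az": 0, "gripper": -1}])

```text
time: 4.4
eef_pos: [0.4765, 0.0128, 0.1724]
tcp_rot: [-0.152, 0.988, -0.001, 0.003]
contact_force: [0.6, 0.6, -3.1]
opening: 0.701
finger_force: 66.0
```

```bash
cat > inhand.py <<'E'
from plan import *
def inhand(tilt=0):
    """mould held: fit box in the camera clouds, give it in the tool frame"""
    s=get_state(); T=R.from_quat(s["tcp_rot"]); p=s["eef_pos"]
    Cs=[grab("side"),grab("top")]; Ps=[]
    for c in Cs:
        W=cloud(c); L=T.inv().apply(W.reshape(-1,3)-p).reshape(W.shape)
        m=(abs(L[...,0])<.04)&(abs(L[...,1])<.034)&(L[...,2]>-.035)&(L[...,2]<.07)&white(c["frame"])
        Ps.append(L[m])
    for nm,P in zip(("side","top"),Ps): print(nm,len(P))
    P=np.vstack(Ps)
    n,d=MOULD
    def res(q,P):  # q = offset x,y,z in tool, small rotvec ; mould = tool*FLIP
        r=R.from_rotvec(q[3:])*FLIP; return (r.inv().apply(P-q[:3])@n.T-d).max(1)
    q=np.r_[0,0,.051,0,0,0]
    for lim in(.015,.008,.005):
        S=P[abs(res(q,P))<lim]; q=least_squares(res,q,args=(S,),loss='soft_l1',f_scale=.0015).x
    return q,len(S),np.median(abs(res(q,S)))
if __name__=="__main__":
    q,n,e=inhand(); print(n,e,"mm",np.round(q[:3]*1e3,1),"deg",np.round(np.rad2deg(q[3:]),1)); print(get_state()["eef_pos"],get_state()["opening"])
E
python3 inhand.py
```

```text
side 392
top 0
391 0.0005985459591378861 mm [ 0.2  0.6 53.3] deg [-0.7 -0.2 -0.3]
[0.47396433 0.01322583 0.16827185] 0.6938753199459554
```

```bash
cat >> plan.py <<'E'
FX=np.array([.5242,.2699,.0604,pi+.293])
def loose_target(gap,h,yaw=pi+.28,ht=.0533,side=0):
    r,o=frame(FX,pi/6); o=o+r.apply([.045+gap,side,h]); rb,_=frame([0,0,0,yaw],pi/6)
    return o+rb.apply([0,0,ht]), rb*FLIP
E
python3 - <<'E'
from plan import *
for i in range(3): print(get_state()["eef_pos"])
for h in(.10,.06,.0):
    p,q=loose_target(.003,h); print(p); to(p,q)
E
```

```text
[0.47396433 0.01322583 0.16827185]
[0.47396433 0.01322583 0.16827185]
[0.47396433 0.01322583 0.16827185]
[0.5578836  0.2796999  0.21716169]
calls 3 shift/call [0.233 0.74  0.136] turn/call [-0.032  0.106 -0.005] mm [ 83.9 266.5  48.9] deg [-8.7 28.6 -1.4]
[0.53873597 0.27392339 0.18252068]
calls 3 shift/call [0.18  0.724 0.04 ] turn/call [-0.032  0.106 -0.005] mm [ 64.8 260.7  14.2] deg [-8.7 28.6 -1.4]
[0.51001452 0.26525862 0.13055915]
calls 3 shift/call [ 0.1    0.7   -0.105] turn/call [-0.032  0.106 -0.005] mm [ 36.1 252.  -37.7] deg [-8.7 28.6 -1.4]
```

>>> jog_arm(increments=[{"dx": 0.1, "dy": 0, "dz": 0.5, "ax": 0, "ay": 0, "az": 0, "gripper": -1}, {"dx": 0.25, "dy": 0.74, "dz": 0.6, "ax": -0.03, "ay": 0.1, "az": 0, "gripper": -1}, {"dx": 0.25, "dy": 0.74, "dz": 0.6, "ax": -0.03, "ay": 0.1, "az": 0, "gripper": -1}, {"dx": 0.25, "dy": 0.74, "dz": 0.6, "ax": -0.03, "ay": 0.1, "az": 0, "gripper": -1}])

```text
time: 4.9
eef_pos: [0.506, 0.1055, 0.2407]
tcp_rot: [-0.154, 0.985, -0.01, -0.082]
contact_force: [0.9, -0.9, -2.4]
opening: 0.697
finger_force: 66.5
```

>>> jog_arm(increments=[{"dx": 0.25, "dy": 0.74, "dz": 0, "ax": -0.03, "ay": 0.1, "az": 0, "gripper": -1}, {"dx": 0.25, "dy": 0.74, "dz": 0, "ax": -0.03, "ay": 0.1, "az": 0, "gripper": -1}, {"dx": 0.25, "dy": 0.74, "dz": 0, "ax": -0.03, "ay": 0.1, "az": 0, "gripper": -1}])

```text
time: 5.2
eef_pos: [0.5349, 0.1939, 0.237]
tcp_rot: [-0.152, 0.974, -0.022, -0.165]
contact_force: [0.2, -1.0, -2.8]
opening: 0.693
finger_force: 66.7
```

>>> jog_arm(increments=[{"dx": 0.2, "dy": 0.74, "dz": -0.1, "ax": -0.03, "ay": 0.11, "az": 0, "gripper": -1}, {"dx": 0.2, "dy": 0.74, "dz": -0.1, "ax": -0.03, "ay": 0.11, "az": 0, "gripper": -1}, {"dx": 0.2, "dy": 0.74, "dz": -0.1, "ax": -0.03, "ay": 0.11, "az": 0, "gripper": -1}, {"dx": 0.2, "dy": 0.74, "dz": -0.1, "ax": -0.03, "ay": 0.11, "az": 0, "gripper": -1}, {"dx": 0.2, "dy": 0.74, "dz": -0.1, "ax": -0.03, "ay": 0.11, "az": 0, "gripper": -1}])

```text
time: 5.7
eef_pos: [0.5589, 0.278, 0.2287]
tcp_rot: [-0.147, 0.957, -0.033, -0.25]
contact_force: [-1.1, -0.3, -2.2]
opening: 0.696
finger_force: 66.7
```

```bash
cat > both.py <<'E'
from inhand import *
def look(pic=None):
    s=get_state(); T=R.from_quat(s["tcp_rot"]); p=s["eef_pos"]
    q,n,e=inhand(); rm=T*R.from_rotvec(q[3:])*FLIP; om=p+T.apply(q[:3])
    Cs=[grab("top"),grab("side")]
    Ws=[cloud(c) for c in Cs];Fs=[c["frame"] for c in Cs]
    G=sel(Ws,Fs,(.545,.276),.08,.05,.2,white)
    # drop points nearer to the held half
    P=[g[(np.abs(rm.inv().apply(g-om)-[0,0,.0375])>[.026,.034,.041]).any(1)] for g in G]
    P=np.vstack(P); f,k,ef=fit(P,MOULD,FX,pi/6,lim=.01)
    rf,of=frame(f,pi/6)
    print("held in hand mm",np.round(q[:3]*1e3,1),"deg",np.round(np.rad2deg(q[3:]),1),n,round(e*1e3,2))
    print("fixed",np.round(f,4),k,round(ef*1e3,2))
    print("loose in fixed mm",np.round(rf.inv().apply(om-of)*1e3,1),"rot deg",np.round(np.rad2deg((rf.inv()*rm).as_rotvec()),1))
    if pic:
        a=cv2.resize(Fs[0][160:260,190:290],None,fx=4,fy=4,interpolation=2);b=cv2.resize(Fs[1][90:190,230:330],None,fx=4,fy=4,interpolation=2)
        cv2.imwrite(pic,np.hstack([a,b]))
    return rf,of,f
if __name__=="__main__":
    import sys
    look(sys.argv[1] if len(sys.argv)>1 else None)
    for h in(.10,.03,0): p,t=loose_target(.003,h); to(p,t)
    print(get_state()["eef_pos"])
E
python3 both.py pics/b1.png
```

```text
side 471
top 306
held in hand mm [-0.1 -1.1 52.2] deg [ 0.1  0.4 -0.6] 763 0.96
fixed [0.5232 0.2698 0.0594 3.4233] 595 0.79
loose in fixed mm [ 52.2   3.1 112.7] rot deg [0.2 0.5 2. ]
calls 1 shift/call [-0.012  0.012 -0.113] turn/call [-0.01   0.009 -0.014] mm [ -1.5   1.4 -13.6] deg [-0.9  0.8 -1.3]
calls 1 shift/call [-0.292 -0.072 -0.618] turn/call [-0.01   0.009 -0.014] mm [-35.   -8.7 -74.2] deg [-0.9  0.8 -1.3]
calls 1 shift/call [-0.411 -0.109 -0.835] turn/call [-0.01   0.009 -0.014] mm [ -49.4  -13.  -100.2] deg [-0.9  0.8 -1.3]
[0.55938241 0.27828519 0.23075151]
```

View pics/b1.png

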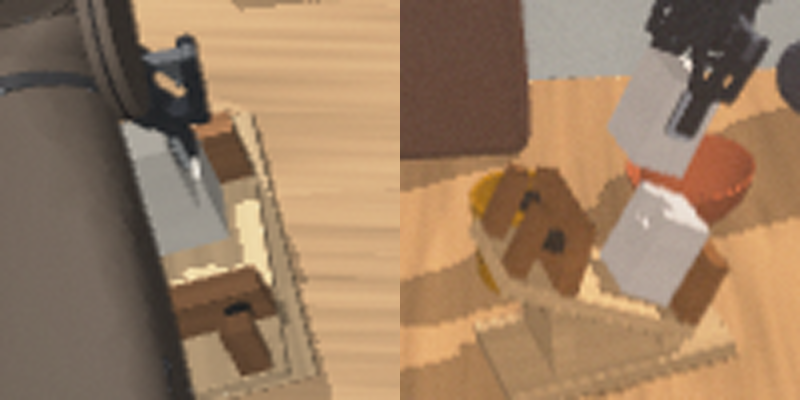

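The held half hangs above the cradle, upright on the bed normal, about 3 mm off to the side. Correcting that and lowering.

>>> jog_arm(increments=[{"dx": 0.029, "dy": 0.031, "dz": -0.021, "ax": -0.01, "ay": 0.009, "az": -0.02, "gripper": -1}, {"dx": 0.029, "dy": 0.031, "dz": -0.021, "ax": -0.01, "ay": 0.009, "az": -0.02, "gripper": -1}, {"dx": -0.09, "dy": -0.004, "dz": -0.238, "ax": -0.01, "ay": 0.009, "az": -0.02, "gripper": -1}, {"dx": -0.211, "dy": -0.038, "dz": -0.454, "ax": -0.01, "ay": 0.009, "az": -0.02, "gripper": -1}, {"dx": -0.29, "dy": -0.06, "dz": -0.6, "ax": -0.01, "ay": 0.009, "az": -0.02, "gripper": -1}, {"dx": -0.331, "dy": -0.073, "dz": -0.671, "ax": -0.01, "ay": 0.009, "az": -0.02, "gripper": -1}, {"dx": -0.331, "dy": -0.073, "dz": -0.671, "ax": -0.01, "ay": 0.009, "az": -0.02, "gripper": -1}, {"dx": -0.331, "dy": -0.073, "dz": -0.671, "ax": -0.01, "ay": 0.009, "az": -0.02, "gripper": -1}])

```text
time: 6.7
eef_pos: [0.5205, 0.2707, 0.1507]
tcp_rot: [-0.131, 0.957, -0.035, -0.256]
contact_force: [-0.2, -0.6, -1.9]
opening: 0.694
finger_force: 66.7
```

```bash
python3 both.py pics/b2.png
```

```text
side 452
top 239
held in hand mm [-0.8 -1.3 52.7] deg [ 0.3 -0.3 -0.8] 611 0.93
fixed [0.5219 0.269  0.06   3.4322] 245 0.78
loose in fixed mm [45.3 -1.2 25.4] rot deg [-0.3  0.3 -0.1]
calls 1 shift/call [0.31  0.074 0.554] turn/call [-0.001  0.001  0.005] mm [37.2  8.8 66.4] deg [-0.   0.1  0.5]
calls 1 shift/call [ 0.031 -0.011  0.048] turn/call [-0.001  0.001  0.005] mm [ 3.7 -1.3  5.8] deg [-0.   0.1  0.5]
calls 1 shift/call [-0.089 -0.047 -0.168] turn/call [-0.001  0.001  0.005] mm [-10.7  -5.6 -20.2] deg [-0.   0.1  0.5]
[0.52066505 0.27087475 0.15074087]
```

View pics/b2.png

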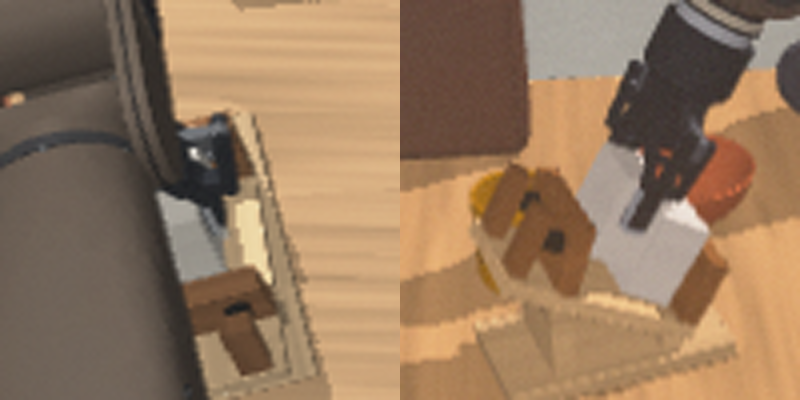

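The half is between fixed half and fence, about 24 mm up, in line to about 1–2 mm, with no contact. Lowering to the bed.

>>> jog_arm(increments=[{"dx": -0.03, "dy": -0.018, "dz": -0.06, "ax": 0, "ay": 0, "az": 0, "gripper": -1}, {"dx": -0.06, "dy": -0.03, "dz": -0.11, "ax": 0, "ay": 0, "az": 0, "gripper": -1}, {"dx": -0.077, "dy": -0.035, "dz": -0.144, "ax": 0, "ay": 0, "az": 0, "gripper": -1}, {"dx": -0.077, "dy": -0.035, "dz": -0.144, "ax": 0, "ay": 0, "az": 0, "gripper": -1}, {"dx": -0.077, "dy": -0.035, "dz": -0.144, "ax": 0, "ay": 0, "az": 0, "gripper": -1}])

```text
time: 7.4
eef_pos: [0.5101, 0.2664, 0.1318]
tcp_rot: [-0.131, 0.957, -0.035, -0.257]
contact_force: [0.1, 0.2, -2.7]
opening: 0.694
finger_force: 66.7
```

>>> jog_arm(increments=[{"dx": -0.008, "dy": -0.002, "dz": -0.014, "ax": 0, "ay": 0, "az": 0, "gripper": -1}, {"dx": -0.008, "dy": -0.002, "dz": -0.014, "ax": 0, "ay": 0, "az": 0, "gripper": -1}, {"dx": -0.008, "dy": -0.002, "dz": -0.014, "ax": 0, "ay": 0, "az": 0, "gripper": -1}])

```text
time: 7.7
eef_pos: [0.5095, 0.2662, 0.1306]
tcp_rot: [-0.131, 0.957, -0.035, -0.257]
contact_force: [-0.2, 0.4, -2.1]
opening: 0.694
finger_force: 66.7
```

>>> jog_arm(increments=[{"dx": -0.006, "dy": -0.002, "dz": -0.011, "ax": 0, "ay": 0, "az": 0, "gripper": -1}, {"dx": -0.006, "dy": -0.002, "dz": -0.011, "ax": 0, "ay": 0, "az": 0, "gripper": -1}, {"dx": -0.006, "dy": -0.002, "dz": -0.011, "ax": 0, "ay": 0, "az": 0, "gripper": -1}])

```text
time: 8.0
eef_pos: [0.509, 0.2661, 0.1296]
tcp_rot: [-0.131, 0.957, -0.035, -0.257]
contact_force: [1.0, 0.7, -0.7]
opening: 0.694
finger_force: 66.6
```

>>> jog_arm(increments=[{"dx": -0.006, "dy": -0.002, "dz": -0.011, "ax": 0, "ay": 0, "az": 0, "gripper": -1}, {"dx": -0.006, "dy": -0.002, "dz": -0.011, "ax": 0, "ay": 0, "az": 0, "gripper": -1}, {"dx": -0.006, "dy": -0.002, "dz": -0.011, "ax": 0, "ay": 0, "az": 0, "gripper": -1}])

```text
time: 8.3
eef_pos: [0.5089, 0.266, 0.1295]
tcp_rot: [-0.131, 0.957, -0.035, -0.256]
contact_force: [1.8, 1.7, 6.1]
opening: 0.692
finger_force: 67.3
```

>>> jog_arm(increments=[{"dx": 0.015, "dy": 0.004, "dz": -0.005, "ax": 0, "ay": 0, "az": 0, "gripper": -1}, {"dx": 0.015, "dy": 0.004, "dz": -0.005, "ax": 0, "ay": 0, "az": 0, "gripper": -1}, {"dx": 0.015, "dy": 0.004, "dz": -0.005, "ax": 0, "ay": 0, "az": 0, "gripper": -1}])

```text
time: 8.6
eef_pos: [0.5101, 0.2664, 0.1289]
tcp_rot: [-0.131, 0.957, -0.035, -0.257]
contact_force: [0.4, 1.7, 6.4]
opening: 0.691
finger_force: 67.6
```

>>> jog_arm(increments=[{"dx": 0.014, "dy": 0.004, "dz": -0.008, "ax": 0, "ay": 0, "az": 0, "gripper": -1}, {"dx": 0.014, "dy": 0.004, "dz": -0.008, "ax": 0, "ay": 0, "az": 0, "gripper": -1}, {"dx": 0.014, "dy": 0.004, "dz": -0.008, "ax": 0, "ay": 0, "az": 0, "gripper": -1}])

```text
time: 8.9
eef_pos: [0.5115, 0.2668, 0.1281]
tcp_rot: [-0.131, 0.957, -0.035, -0.258]
contact_force: [-0.5, -0.7, 7.3]
opening: 0.694
finger_force: 67.6
```

```bash
python3 both.py
```

```text
side 376
top 178
held in hand mm [-2.9 -2.  52.9] deg [ 1.3 -2.1 -0.9] 490 1.15
fixed [0.5236 0.2699 0.0579 3.4361] 197 0.75
loose in fixed mm [43.2  0.9  1.7] rot deg [ 0.7  2.  -0.2]
calls 1 shift/call [0.387 0.108 0.742] turn/call [ 0.    -0.001  0.005] mm [46.4 12.9 89.1] deg [ 0.  -0.1  0.4]
calls 1 shift/call [0.108 0.023 0.237] turn/call [ 0.    -0.001  0.005] mm [12.9  2.8 28.5] deg [ 0.  -0.1  0.4]
calls 1 shift/call [-0.012 -0.013  0.021] turn/call [ 0.    -0.001  0.005] mm [-1.4 -1.5  2.5] deg [ 0.  -0.1  0.4]
[0.51145878 0.2667764  0.12806895]
```

>>> jog_arm(increments=[{"dx": 0.014, "dy": 0.004, "dz": -0.008, "ax": 0, "ay": 0, "az": 0, "gripper": -1}, {"dx": 0.014, "dy": 0.004, "dz": -0.008, "ax": 0, "ay": 0, "az": 0, "gripper": -1}, {"dx": 0.014, "dy": 0.004, "dz": -0.008, "ax": 0, "ay": 0, "az": 0, "gripper": -1}])

```text
time: 9.4
eef_pos: [0.5116, 0.2668, 0.1281]
tcp_rot: [-0.132, 0.956, -0.036, -0.26]
contact_force: [-6.1, -2.3, 12.0]
opening: 0.696
finger_force: 67.6
```

>>> jog_arm(increments=[{"dx": 0.009, "dy": 0.003, "dz": -0.005, "ax": 0, "ay": 0, "az": 0, "gripper": -1}, {"dx": 0.009, "dy": 0.003, "dz": -0.005, "ax": 0, "ay": 0, "az": 0, "gripper": -1}, {"dx": 0.009, "dy": 0.003, "dz": -0.005, "ax": 0, "ay": 0, "az": 0, "gripper": -1}])

```text
time: 9.7
eef_pos: [0.5117, 0.2668, 0.1281]
tcp_rot: [-0.132, 0.955, -0.036, -0.262]
contact_force: [-9.9, -4.9, 14.8]
opening: 0.695
finger_force: 67.7
```

>>> jog_arm(increments=[{"dx": -0.014, "dy": -0.004, "dz": 0.009, "ax": 0, "ay": 0, "az": 0, "gripper": -1}, {"dx": -0.014, "dy": -0.004, "dz": 0.01, "ax": 0, "ay": 0, "az": 0, "gripper": -1}, {"dx": -0.014, "dy": -0.004, "dz": 0.01, "ax": 0, "ay": 0, "az": 0, "gripper": 0.5}, {"dx": -0.014, "dy": -0.004, "dz": 0.01, "ax": 0, "ay": 0, "az": 0, "gripper": 1}, {"dx": -0.014, "dy": -0.004, "dz": 0.01, "ax": 0, "ay": 0, "az": 0, "gripper": 1}, {"dx": -0.014, "dy": -0.004, "dz": 0.01, "ax": 0, "ay": 0, "az": 0, "gripper": 1}])

```text
time: 10.3
eef_pos: [0.5123, 0.2669, 0.1254]
tcp_rot: [-0.131, 0.957, -0.035, -0.257]
contact_force: [-0.1, 0.7, -0.6]
opening: 0.999
finger_force: 0.0
```

>>> jog_arm(increments=[{"dx": 0.08, "dy": 0.023, "dz": 0.144, "ax": 0, "ay": 0, "az": 0, "gripper": 1}, {"dx": 0.24, "dy": 0.07, "dz": 0.433, "ax": 0, "ay": 0, "az": 0, "gripper": 1}, {"dx": 0.44, "dy": 0.127, "dz": 0.794, "ax": 0, "ay": 0, "az": 0, "gripper": 1}, {"dx": 0.48, "dy": 0.138, "dz": 0.866, "ax": 0, "ay": 0, "az": 0, "gripper": 1}, {"dx": 0.48, "dy": 0.138, "dz": 0.866, "ax": 0, "ay": 0, "az": 0, "gripper": 1}])

```text
time: 10.8
eef_pos: [0.5717, 0.2839, 0.2321]
tcp_rot: [-0.131, 0.958, -0.035, -0.254]
contact_force: [-0.6, 0.4, -0.3]
opening: 1.002
finger_force: 0.0
```

>>> jog_arm(increments=[{"dx": 0, "dy": -0.8, "dz": 0.3, "ax": 0, "ay": 0, "az": -0.1, "gripper": 1}, {"dx": 0, "dy": -0.8, "dz": 0.3, "ax": 0, "ay": 0, "az": -0.1, "gripper": 1}, {"dx": 0, "dy": -0.8, "dz": 0.3, "ax": 0, "ay": 0, "az": -0.1, "gripper": 1}])

```text
time: 11.1
eef_pos: [0.57, 0.1831, 0.2659]
tcp_rot: [-0.053, 0.964, -0.015, -0.259]
contact_force: [0.4, -0.5, -0.0]
opening: 1.0
finger_force: 0.0
```

>>> jog_arm(increments=[{"dx": 0, "dy": -1, "dz": 0, "ax": 0, "ay": 0, "az": -0.1, "gripper": 1}, {"dx": 0, "dy": -1, "dz": 0, "ax": 0, "ay": 0, "az": -0.1, "gripper": 1}, {"dx": 0, "dy": -1, "dz": 0, "ax": 0, "ay": 0, "az": -0.1, "gripper": 1}])

```text
time: 11.4
eef_pos: [0.5686, 0.0645, 0.2632]
tcp_rot: [0.022, 0.965, 0.006, -0.262]
contact_force: [0.3, 0.3, -1.2]
opening: 1.001
finger_force: 0.0
```

```bash
cat > pair.py <<'E'
from plan import *
import sys
def res2(q,P,n,d):
    out=[]
    for k in(0,4):
        r,t=pose(q[k:k+4],pi/6); out.append((r.inv().apply(P-t)@n.T-d).max(1))
    return np.min(out,0)
def pair(pic=None):
    Cs=[grab("top"),grab("side")]; Ws=[cloud(c) for c in Cs];Fs=[c["frame"] for c in Cs]
    P=np.vstack(sel(Ws,Fs,(.505,.265),.10,.05,.2,white))
    r,o=frame(FX,pi/6); q=np.r_[FX,o+r.apply([.045,0,0]),FX[3]]
    for lim in(.012,.006,.004):
        S=P[abs(res2(q,P,*MOULD))<lim]; q=least_squares(res2,q,args=(S,*MOULD),loss='soft_l1',f_scale=.0015).x
    r,o=pose(q[:4],pi/6); r2,o2=pose(q[4:],pi/6)
    print("fixed",np.round(q[:4],4),"loose",np.round(q[4:],4),len(S),"rel mm",np.round(r.inv().apply(o2-o)*1e3,1),"dyaw deg",round(np.rad2deg(q[7]-q[3]),2))
    if pic:
        a=cv2.resize(Fs[0][170:250,200:280],None,fx=5,fy=5,interpolation=2);b=cv2.resize(Fs[1][110:190,240:320],None,fx=5,fy=5,interpolation=2)
        cv2.imwrite(pic,np.hstack([a,b]))
if __name__=="__main__":
    pair(sys.argv[1] if len(sys.argv)>1 else None)
    rw,ow=frame([.488,-.223,.030,3.094],np.deg2rad(34)); 
    for h in(.1,.0): p,q=tcp(rw,ow,[.013,0,.079+h]); print(p); to(p,q)
    print(get_state()["qpos"])
E
python3 pair.py pics/p1.png
```

```text
fixed [0.5279 0.2715 0.0568 3.4275] loose [0.4873 0.2584 0.0816 3.4297] 1528 rel mm [49.4  1.1  0.1] dyaw deg 0.13
[ 0.58056826 -0.2274089   0.19064146]
calls 3 shift/call [ 0.032 -0.814 -0.203] turn/call [ 0.001  0.014 -0.   ] mm [  11.5 -293.   -73. ] deg [ 0.2  3.7 -0.1]
[ 0.52471229 -0.22474856  0.1077377 ]
calls 3 shift/call [-0.123 -0.806 -0.433] turn/call [ 0.001  0.014 -0.   ] mm [ -44.3 -290.3 -155.9] deg [ 0.2  3.7 -0.1]
[-0.05968198  0.32512278  1.57161328 -0.00687691  1.77362987 -1.58447142]
```

View pics/p1.png

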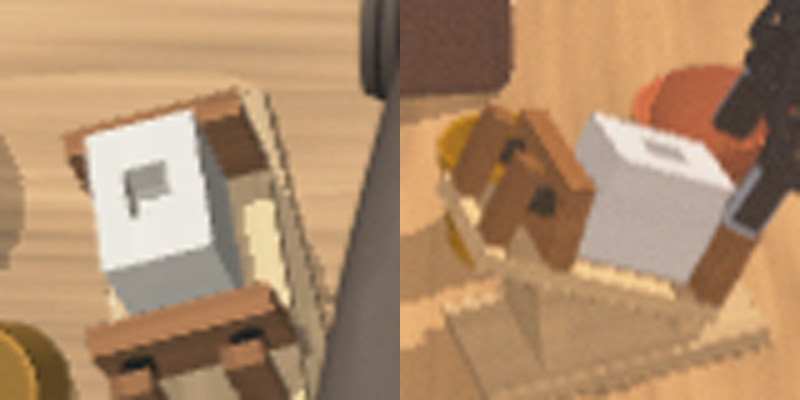

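The halves are closed and in line, with the notches forming one square hole at (150,185) and the gap to the fence clear. Now to the near (thicker) wedge.

>>> jog_arm(increments=[{"dx": 0.1, "dy": -0.85, "dz": 0, "ax": 0, "ay": 0.014, "az": 0, "gripper": 1}, {"dx": 0.1, "dy": -0.85, "dz": 0, "ax": 0, "ay": 0.014, "az": 0, "gripper": 1}, {"dx": 0.1, "dy": -0.85, "dz": 0, "ax": 0, "ay": 0.014, "az": 0, "gripper": 1}])

```text
time: 11.8
eef_pos: [0.5821, -0.0371, 0.2641]
tcp_rot: [0.022, 0.962, 0.005, -0.271]
contact_force: [-0.3, -0.5, -0.4]
opening: 1.0
finger_force: 0.0
```

>>> jog_arm(increments=[{"dx": 0, "dy": -0.85, "dz": 0, "ax": 0, "ay": 0.014, "az": 0, "gripper": 1}, {"dx": 0, "dy": -0.85, "dz": 0, "ax": 0, "ay": 0.014, "az": 0, "gripper": 1}, {"dx": 0, "dy": -0.85, "dz": 0, "ax": 0, "ay": 0.014, "az": 0, "gripper": 1}])

```text
time: 12.1
eef_pos: [0.5818, -0.139, 0.2642]
tcp_rot: [0.022, 0.959, 0.005, -0.281]
contact_force: [0.4, 1.3, 0.3]
opening: 0.999
finger_force: 0.0
```

>>> jog_arm(increments=[{"dx": 0, "dy": -0.74, "dz": -0.6, "ax": 0, "ay": 0.014, "az": 0, "gripper": 1}, {"dx": 0, "dy": -0.74, "dz": -0.6, "ax": 0, "ay": 0.014, "az": 0, "gripper": 1}, {"dx": 0, "dy": -0.74, "dz": -0.6, "ax": 0, "ay": 0.014, "az": 0, "gripper": 1}, {"dx": 0, "dy": -0.74, "dz": -0.6, "ax": 0, "ay": 0.014, "az": 0, "gripper": 1}, {"dx": 0, "dy": -0.74, "dz": -0.6, "ax": 0, "ay": 0.014, "az": 0, "gripper": 1}])

```text
time: 12.6
eef_pos: [0.5827, -0.2232, 0.1943]
tcp_rot: [0.02, 0.956, 0.005, -0.291]
contact_force: [0.7, 0.2, -0.0]
opening: 1.006
finger_force: 0.0
```

```bash
python3 - <<'E'
from plan import *
rw,ow=frame([.488,-.223,.030,3.094],np.deg2rad(34)); 
for h in(.1,.03,.0): p,q=tcp(rw,ow,[.013,0,.079+h]); to(p,q)
# wedge recheck: side camera (top is blocked)
c=grab("side"); W=cloud(c); V=lambda F:cv2.cvtColor(F,cv2.COLOR_BGR2HSV)[...,2]>110
G=sel([W],[c["frame"]],(.519,-.228),.05,.085,.135,V)[0]
print(len(G),fit(G,wedge_planes(.016),[.488,-.223,.030,3.094],np.deg2rad(34),lim=.01))
cv2.imwrite("pics/w1.png",cv2.resize(c["frame"][200:320,240:380],None,fx=4,fy=4,interpolation=2))
E
```

```text
calls 1 shift/call [-0.018 -0.035 -0.03 ] turn/call [ 0.001  0.002 -0.004] mm [-2.1 -4.2 -3.6] deg [ 0.1  0.1 -0.4]
calls 1 shift/call [-0.343 -0.02  -0.514] turn/call [ 0.001  0.002 -0.004] mm [-41.2  -2.4 -61.7] deg [ 0.1  0.1 -0.4]
calls 1 shift/call [-0.483 -0.013 -0.721] turn/call [ 0.001  0.002 -0.004] mm [-58.   -1.6 -86.5] deg [ 0.1  0.1 -0.4]
468 (array([ 0.48760139, -0.22261837,  0.03046295,  3.09051317]), 458, np.float64(0.0004645986254810282))
```

View pics/w1.png

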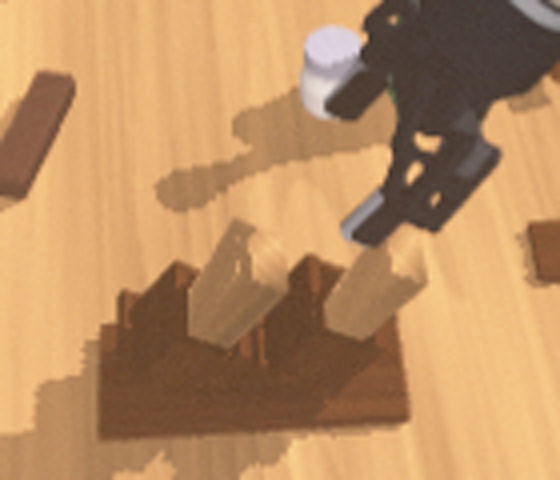

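The gripper is lined up along the near, thick wedge (240,285), and its pose is confirmed to within 1 mm. Approaching and gripping.

>>> jog_arm(increments=[{"dx": -0.018, "dy": -0.035, "dz": -0.03, "ax": 0, "ay": 0.002, "az": -0.004, "gripper": 1}, {"dx": -0.2, "dy": -0.027, "dz": -0.3, "ax": 0, "ay": 0.002, "az": -0.004, "gripper": 1}, {"dx": -0.343, "dy": -0.02, "dz": -0.514, "ax": 0, "ay": 0.002, "az": -0.004, "gripper": 1}, {"dx": -0.44, "dy": -0.015, "dz": -0.66, "ax": 0, "ay": 0.002, "az": -0.004, "gripper": 1}, {"dx": -0.483, "dy": -0.013, "dz": -0.721, "ax": 0, "ay": 0.002, "az": -0.004, "gripper": 1}, {"dx": -0.483, "dy": -0.013, "dz": -0.721, "ax": 0, "ay": 0.002, "az": -0.004, "gripper": 1}, {"dx": -0.483, "dy": -0.013, "dz": -0.721, "ax": 0, "ay": 0.002, "az": -0.004, "gripper": 1}])

```text
time: 13.35
eef_pos: [0.5254, -0.227, 0.1088]
tcp_rot: [0.023, 0.956, 0.005, -0.291]
contact_force: [-0.3, -0.4, 0.5]
opening: 0.999
finger_force: 0.0
```

```bash
python3 - <<'E'
from plan import *
rw,ow=frame([.4878,-.2228,.0302,3.092],np.deg2rad(34)); 
p,q=tcp(rw,ow,[.013,0,.079]); to(p,q); print(get_state()["contact_force"])
s=get_state();print("grasp in wedge mm",rw.inv().apply(s["eef_pos"]-ow)*1e3)
E
```

```text
calls 1 shift/call [-0.007  0.02  -0.008] turn/call [ 0.003  0.001 -0.001] mm [-0.9  2.4 -0.9] deg [ 0.2  0.1 -0.1]
[-0.30017755 -0.35159228  0.49049062]
grasp in wedge mm [12.68784946  2.32001975 86.29953165]
```

>>> jog_arm(increments=[{"dx": -0.006, "dy": 0.02, "dz": -0.006, "ax": 0, "ay": 0, "az": 0, "gripper": 1}, {"dx": -0.006, "dy": 0.02, "dz": -0.006, "ax": 0, "ay": 0, "az": 0, "gripper": 0}, {"dx": -0.006, "dy": 0.02, "dz": -0.006, "ax": 0, "ay": 0, "az": 0, "gripper": -1}, {"dx": -0.006, "dy": 0.02, "dz": -0.006, "ax": 0, "ay": 0, "az": 0, "gripper": -1}, {"dx": -0.006, "dy": 0.02, "dz": -0.006, "ax": 0, "ay": 0, "az": 0, "gripper": -1}, {"dx": -0.006, "dy": 0.02, "dz": -0.006, "ax": 0, "ay": 0, "az": 0, "gripper": -1}, {"dx": -0.006, "dy": 0.02, "dz": -0.006, "ax": 0, "ay": 0, "az": 0, "gripper": -1}, {"dx": -0.006, "dy": 0.02, "dz": -0.006, "ax": 0, "ay": 0, "az": 0, "gripper": -1}, {"dx": -0.006, "dy": 0.02, "dz": -0.006, "ax": 0, "ay": 0, "az": 0, "gripper": -1}], force=100)

```text
time: 14.25
eef_pos: [0.5238, -0.2245, 0.107]
tcp_rot: [0.024, 0.956, 0.006, -0.292]
contact_force: [1.2, -0.9, 3.7]
opening: 0.454
finger_force: 100.4
```

>>> jog_arm(increments=[{"dx": 0.047, "dy": -0.002, "dz": 0.069, "ax": 0, "ay": 0, "az": 0, "gripper": -1}, {"dx": 0.14, "dy": -0.007, "dz": 0.207, "ax": 0, "ay": 0, "az": 0, "gripper": -1}, {"dx": 0.28, "dy": -0.014, "dz": 0.415, "ax": 0, "ay": 0, "az": 0, "gripper": -1}, {"dx": 0.42, "dy": -0.021, "dz": 0.62, "ax": 0, "ay": 0, "az": 0, "gripper": -1}, {"dx": 0.558, "dy": -0.028, "dz": 0.829, "ax": 0, "ay": 0, "az": 0, "gripper": -1}, {"dx": 0.558, "dy": -0.028, "dz": 0.95, "ax": 0, "ay": 0, "az": 0, "gripper": -1}, {"dx": 0.558, "dy": -0.028, "dz": 0.95, "ax": 0, "ay": 0, "az": 0, "gripper": -1}])

```text
time: 14.95
eef_pos: [0.5912, -0.2281, 0.2229]
tcp_rot: [0.024, 0.956, 0.005, -0.291]
contact_force: [0.7, -0.4, -1.0]
opening: 0.452
finger_force: 100.2
```

```bash
cat > wedge.py <<'E'
from plan import *
def bedfit():
    """both closed halves as one 90 mm block against the stop -> bed frame"""
    Cs=[grab("top"),grab("side")]; Ws=[cloud(c) for c in Cs];Fs=[c["frame"] for c in Cs]
    P=np.vstack(sel(Ws,Fs,(.505,.265),.10,.05,.2,white))
    p,n,e=fit(P,box_planes(0,.09,-.03,.03,0,.075),[.5466,.2768,.048,pi+.28],pi/6,lim=.012); print("block",np.round(p,4),n,e); return p
def held():
    """wedge in hand: planes fit in the tool frame (side+top)"""
    s=get_state(); T=R.from_quat(s["tcp_rot"]); p=s["eef_pos"]; Ps=[]
    for nm in("side","top"):
        c=grab(nm); W=cloud(c); F=c["frame"]; L=T.inv().apply(W.reshape(-1,3)-p).reshape(W.shape)
        hs=cv2.cvtColor(F,cv2.COLOR_BGR2HSV)
        m=(abs(L[...,0])<.035)&(abs(L[...,1])<.021)&(L[...,2]>-.025)&(L[...,2]<.1)&(hs[...,1]>50)&(hs[...,2]>90)
        Ps.append(L[m]); print(nm,m.sum(),end=" ")
    P=np.vstack(Ps); n,d=wedge_planes(.016)
    def res(q,P): return ((R.from_rotvec(q[3:])*FLIP).inv().apply(P-q[:3])@n.T-d).max(1)
    # tool x = wedge x
    q=np.r_[-.013,0,.085,0,0,0]
    for lim in(.012,.006,.004):
        S=P[abs(res(q,P))<lim]; q=least_squares(res,q,args=(S,),loss='soft_l1',f_scale=.001).x
    print("held",len(S),"mm",np.round(q[:3]*1e3,1),"deg",np.round(np.rad2deg(q[3:]),2),np.median(abs(res(q,S)))*1e3); return q
if __name__=="__main__":
    bedfit(); held(); s=get_state(); print(s["opening"],s["contact_force"])
E
python3 wedge.py
```

```text
block [0.543  0.2754 0.0477 3.4371] 1399 0.000963136846644716
side 613 top 0 held 612 mm [-12.5   0.1  83.6] deg [ 0.22  0.27 -0.08] 0.41633144379400483
0.45821558020521813 [ 0.22979533  0.3434086  -0.40966493]
```

```bash
cat >> wedge.py <<'E'
E
cat > wt.py <<'E'
from plan import *
HELD=np.array([-.0125,.0001,.0836]); BO=np.array([.543,.2754,.0477]); YAW=pi+.288
rb=frame([0,0,0,YAW],pi/6)[0]
def wt(X,h,Y=0): return BO+rb.apply([X,Y,h])-(rb*FLIP).apply(HELD), rb*FLIP
def wnow():
    s=get_state(); T=R.from_quat(s["tcp_rot"]); o=s["eef_pos"]+T.apply(HELD)
    print("wedge origin in bed mm",np.round(rb.inv().apply(o-BO)*1e3,1),"rot",np.round(np.rad2deg((rb.inv()*T*FLIP.inv()).as_rotvec()),2),"F bed",np.round(rb.inv().apply(s["contact_force"]),1))
if __name__=="__main__":
    for X,h in((.0925,.11),(.092,.06),(.0905,.04)): p,q=wt(X,h); print(X,h,np.round(p,4)); to(p,q)
    wnow(); print("bed axes",np.round(rb.as_matrix(),3).tolist())
E
python3 wt.py
```

```text
0.0925 0.11 [0.5487 0.277  0.2679]
calls 5 shift/call [-0.067  0.841  0.082] turn/call [ 0.001 -0.009  0.043] mm [-40.4 504.4  49.4] deg [ 0.6 -4.2 19.3]
0.092 0.06 [0.5251 0.27   0.2243]
calls 5 shift/call [-0.107  0.829  0.01 ] turn/call [ 0.001 -0.009  0.043] mm [-64.  497.4   5.8] deg [ 0.6 -4.2 19.3]
0.0905 0.04 [0.5168 0.2675 0.2062]
calls 5 shift/call [-0.12   0.825 -0.02 ] turn/call [ 0.001 -0.009  0.043] mm [-72.3 494.9 -12.2] deg [ 0.6 -4.2 19.3]
wedge origin in bed mm [162.7 483.   15.3] rot [-10.21  -4.2  -16.37] F bed [-0.5 -0.3 -0.2]
bed axes [[-0.83, 0.284, 0.479], [-0.246, -0.959, 0.142], [0.5, 0.0, 0.866]]
```

>>> jog_arm(increments=[{"dx": 0, "dy": 0, "dz": 0.4, "ax": 0, "ay": 0, "az": 0, "gripper": -1}, {"dx": 0, "dy": 0.84, "dz": 0.65, "ax": 0.001, "ay": -0.009, "az": 0.043, "gripper": -1}, {"dx": 0, "dy": 0.84, "dz": 0.65, "ax": 0.001, "ay": -0.009, "az": 0.043, "gripper": -1}, {"dx": 0, "dy": 0.84, "dz": 0.65, "ax": 0.001, "ay": -0.009, "az": 0.043, "gripper": -1}])

```text
time: 15.55
eef_pos: [0.5903, -0.1224, 0.3]
tcp_rot: [-0.011, 0.958, -0.003, -0.285]
contact_force: [-0.7, 0.0, -0.4]
opening: 0.457
finger_force: 100.6
```

>>> jog_arm(increments=[{"dx": 0, "dy": 0.9, "dz": 0, "ax": 0.001, "ay": -0.009, "az": 0.043, "gripper": -1}, {"dx": 0, "dy": 0.9, "dz": 0, "ax": 0.001, "ay": -0.009, "az": 0.043, "gripper": -1}, {"dx": 0, "dy": 0.9, "dz": 0, "ax": 0.001, "ay": -0.009, "az": 0.043, "gripper": -1}])

```text
time: 15.85
eef_pos: [0.5893, -0.0147, 0.2969]
tcp_rot: [-0.044, 0.959, -0.012, -0.28]
contact_force: [0.0, -0.2, -0.6]
opening: 0.457
finger_force: 100.7
```

>>> jog_arm(increments=[{"dx": -0.1, "dy": 0.9, "dz": 0, "ax": 0.001, "ay": -0.009, "az": 0.043, "gripper": -1}, {"dx": -0.1, "dy": 0.9, "dz": 0, "ax": 0.001, "ay": -0.009, "az": 0.043, "gripper": -1}, {"dx": -0.1, "dy": 0.9, "dz": 0, "ax": 0.001, "ay": -0.009, "az": 0.043, "gripper": -1}])

```text
time: 16.15
eef_pos: [0.577, 0.0925, 0.2971]
tcp_rot: [-0.076, 0.959, -0.021, -0.273]
contact_force: [-0.0, -0.8, -0.7]
opening: 0.456
finger_force: 100.8
```

>>> jog_arm(increments=[{"dx": -0.1, "dy": 0.9, "dz": 0, "ax": 0.001, "ay": -0.009, "az": 0.043, "gripper": -1}, {"dx": -0.1, "dy": 0.9, "dz": 0, "ax": 0.001, "ay": -0.009, "az": 0.043, "gripper": -1}, {"dx": -0.1, "dy": 0.9, "dz": 0, "ax": 0.001, "ay": -0.009, "az": 0.043, "gripper": -1}])

```text
time: 16.45
eef_pos: [0.5653, 0.2, 0.2972]
tcp_rot: [-0.108, 0.958, -0.03, -0.265]
contact_force: [-0.4, -0.2, -1.2]
opening: 0.455
finger_force: 100.8
```

>>> jog_arm(increments=[{"dx": -0.1, "dy": 0.5, "dz": 0, "ax": 0.001, "ay": -0.009, "az": 0.043, "gripper": -1}, {"dx": -0.1, "dy": 0.5, "dz": 0, "ax": 0.001, "ay": -0.009, "az": 0.043, "gripper": -1}, {"dx": -0.1, "dy": 0.5, "dz": 0, "ax": 0.001, "ay": -0.009, "az": 0.043, "gripper": -1}, {"dx": -0.1, "dy": 0.5, "dz": 0, "ax": 0.001, "ay": -0.009, "az": 0.043, "gripper": -1}])

```text
time: 16.85
eef_pos: [0.5548, 0.2554, 0.2978]
tcp_rot: [-0.138, 0.956, -0.039, -0.256]
contact_force: [-0.3, 0.0, -0.6]
opening: 0.459
finger_force: 100.9
```

```bash
python3 wt.py
```

```text
0.0925 0.11 [0.5487 0.277  0.2679]
calls 1 shift/call [-0.051  0.179 -0.249] turn/call [ 0.003  0.    -0.   ] mm [ -6.1  21.5 -29.9] deg [ 0.3  0.  -0. ]
0.092 0.06 [0.5251 0.27   0.2243]
calls 1 shift/call [-0.247  0.121 -0.612] turn/call [ 0.003  0.    -0.   ] mm [-29.7  14.6 -73.4] deg [ 0.3  0.  -0. ]
0.0905 0.04 [0.5168 0.2675 0.2062]
calls 1 shift/call [-0.317  0.101 -0.763] turn/call [ 0.003  0.    -0.   ] mm [-38.   12.1 -91.5] deg [ 0.3  0.  -0. ]
wedge origin in bed mm [107.7  22.7 135.8] rot [ 0.23 -0.06 -0.13] F bed [-0.1 -0.1 -0.6]
bed axes [[-0.83, 0.284, 0.479], [-0.246, -0.959, 0.142], [0.5, 0.0, 0.866]]
```

>>> jog_arm(increments=[{"dx": -0.051, "dy": 0.179, "dz": -0.249, "ax": 0.003, "ay": 0, "az": 0, "gripper": -1}, {"dx": -0.051, "dy": 0.179, "dz": -0.249, "ax": 0.003, "ay": 0, "az": 0, "gripper": -1}, {"dx": -0.051, "dy": 0.179, "dz": -0.249, "ax": 0.003, "ay": 0, "az": 0, "gripper": -1}, {"dx": -0.051, "dy": 0.179, "dz": -0.249, "ax": 0.003, "ay": 0, "az": 0, "gripper": -1}])

```text
time: 17.25
eef_pos: [0.5492, 0.2771, 0.2696]
tcp_rot: [-0.139, 0.956, -0.037, -0.255]
contact_force: [-0.4, -0.3, -1.0]
opening: 0.459
finger_force: 100.9
```

```bash
cat > rel.py <<'E'
from wedge import *; from wt import wnow,rb,BO
import sys
wnow(); p=bedfit(); q=held(); s=get_state(); T=R.from_quat(s["tcp_rot"]); rB,oB=frame(p,pi/6)
print("wedge in block mm",np.round(rB.inv().apply(s["eef_pos"]+T.apply(q[:3])-oB)*1e3,1),"rot",np.round(np.rad2deg((rB.inv()*T*R.from_rotvec(q[3:])*FLIP.inv()).as_rotvec()),1))
if len(sys.argv)>1:
    a=grab("top")["frame"];b=grab("side")["frame"]
    cv2.imwrite(sys.argv[1],np.hstack([cv2.resize(a[170:250,200:280],None,fx=5,fy=5,interpolation=2),cv2.resize(b[100:180,240:320],None,fx=5,fy=5,interpolation=2)]))
E
python3 rel.py pics/r1.png; python3 wt.py
```

```text
wedge origin in bed mm [ 92.7  -0.  111.8] rot [-0.04  0.15 -0.01] F bed [-0.   0.2 -1.1]
block [0.5425 0.2753 0.0474 3.4428] 1061 0.0008269723553109842
side 301 top 208 held 508 mm [-12.9   0.1  84. ] deg [ 0.39  0.17 -0.85] 0.6991366212521604
wedge in block mm [ 92.   -1.2 112.1] rot [-0.   0.   0.2]
0.0925 0.11 [0.5487 0.277  0.2679]
calls 1 shift/call [ 0.001 -0.011 -0.013] turn/call [-0.001  0.002 -0.001] mm [ 0.1 -1.3 -1.5] deg [-0.1  0.1 -0.1]
0.092 0.06 [0.5251 0.27   0.2243]
calls 1 shift/call [-0.196 -0.069 -0.376] turn/call [-0.001  0.002 -0.001] mm [-23.5  -8.3 -45.1] deg [-0.1  0.1 -0.1]
0.0905 0.04 [0.5168 0.2675 0.2062]
calls 1 shift/call [-0.265 -0.09  -0.526] turn/call [-0.001  0.002 -0.001] mm [-31.8 -10.8 -63.2] deg [-0.1  0.1 -0.1]
wedge origin in bed mm [ 92.8  -1.3 111.5] rot [-0.03  0.16  0.08] F bed [-0.1  1.  -0.4]
bed axes [[-0.83, 0.284, 0.479], [-0.246, -0.959, 0.142], [0.5, 0.0, 0.866]]
```

View pics/r1.png

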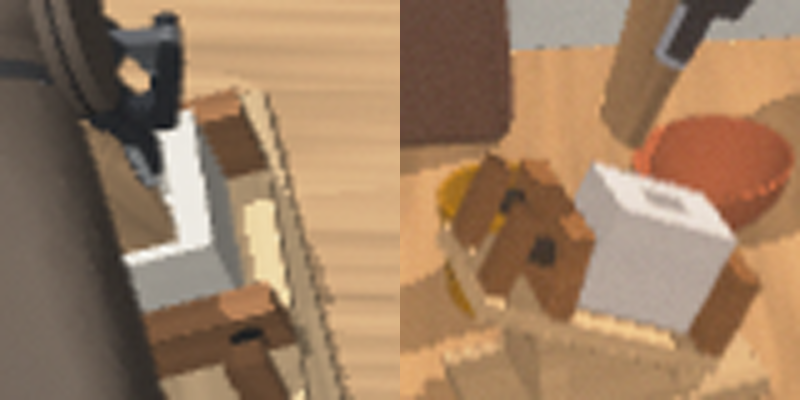

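The wedge hangs on the bed normal above the gap, flat face 2 mm behind the mould's back face, sideways within about 1 mm. Lowering it.

>>> jog_arm(increments=[{"dx": -0.06, "dy": -0.03, "dz": -0.12, "ax": 0, "ay": 0.002, "az": 0, "gripper": -1}, {"dx": -0.12, "dy": -0.05, "dz": -0.24, "ax": 0, "ay": 0.002, "az": 0, "gripper": -1}, {"dx": -0.196, "dy": -0.07, "dz": -0.376, "ax": 0, "ay": 0.002, "az": 0, "gripper": -1}, {"dx": -0.196, "dy": -0.07, "dz": -0.376, "ax": 0, "ay": 0.002, "az": 0, "gripper": -1}, {"dx": -0.196, "dy": -0.07, "dz": -0.376, "ax": 0, "ay": 0.002, "az": 0, "gripper": -1}])

```text
time: 18.05
eef_pos: [0.5248, 0.2702, 0.2239]
tcp_rot: [-0.14, 0.956, -0.036, -0.257]
contact_force: [0.2, 0.4, -0.5]
opening: 0.453
finger_force: 100.9
```

```bash
python3 -c "
from wt import *
wnow()
for X,h,Y in((.091,.045,-.0005),(.0905,.038,-.0005)): p,q=wt(X,h,Y); to(p,q)"
```

```text
wedge origin in bed mm [92.1 -0.4 59.5] rot [-0.07 -0.08  0.13] F bed [-0.5 -0.3 -0.3]
calls 1 shift/call [-0.052 -0.013 -0.109] turn/call [-0.001 -0.001 -0.001] mm [ -6.2  -1.6 -13. ] deg [-0.1 -0.1 -0.1]
calls 1 shift/call [-0.076 -0.021 -0.161] turn/call [-0.001 -0.001 -0.001] mm [ -9.2  -2.5 -19.4] deg [-0.1 -0.1 -0.1]
```

>>> jog_arm(increments=[{"dx": -0.026, "dy": -0.007, "dz": -0.055, "ax": 0, "ay": 0, "az": 0, "gripper": -1}, {"dx": -0.052, "dy": -0.014, "dz": -0.11, "ax": 0, "ay": 0, "az": 0, "gripper": -1}, {"dx": -0.064, "dy": -0.017, "dz": -0.135, "ax": 0, "ay": 0, "az": 0, "gripper": -1}, {"dx": -0.076, "dy": -0.021, "dz": -0.161, "ax": 0, "ay": 0, "az": 0, "gripper": -1}, {"dx": -0.076, "dy": -0.021, "dz": -0.161, "ax": 0, "ay": 0, "az": 0, "gripper": -1}, {"dx": -0.076, "dy": -0.021, "dz": -0.161, "ax": 0, "ay": 0, "az": 0, "gripper": -1}])

```text
time: 18.65
eef_pos: [0.5151, 0.2674, 0.2039]
tcp_rot: [-0.139, 0.955, -0.037, -0.258]
contact_force: [-3.7, -1.0, -0.8]
opening: 0.455
finger_force: 100.9
```

```bash
python3 -c "
from wt import *
wnow()"
```

```text
wedge origin in bed mm [90.9 -0.4 37.1] rot [-0.05 -0.18  0.12] F bed [ 2.9 -0.1 -2.6]
```

>>> jog_arm(increments=[{"dx": -0.008, "dy": -0.002, "dz": -0.01, "ax": 0, "ay": 0, "az": 0, "gripper": -1}, {"dx": -0.0155, "dy": -0.0046, "dz": -0.0196, "ax": 0, "ay": 0, "az": 0, "gripper": -1}, {"dx": -0.0155, "dy": -0.0046, "dz": -0.0196, "ax": 0, "ay": 0, "az": 0, "gripper": -1}])

```text
time: 18.95
eef_pos: [0.5139, 0.2672, 0.202]
tcp_rot: [-0.139, 0.956, -0.036, -0.257]
contact_force: [-2.2, -0.5, 0.6]
opening: 0.45
finger_force: 100.8
```

```bash
python3 -c "
from wt import *
wnow()"
```

```text
wedge origin in bed mm [90.9 -0.6 34.9] rot [-0.08 -0.03  0.13] F bed [ 2.2 -0.1 -0.6]
```

>>> jog_arm(increments=[{"dx": -0.004, "dy": -0.001, "dz": -0.007, "ax": 0, "ay": 0, "az": 0, "gripper": -1}, {"dx": -0.008, "dy": -0.0024, "dz": -0.0144, "ax": 0, "ay": 0, "az": 0, "gripper": -1}, {"dx": -0.008, "dy": -0.0024, "dz": -0.0144, "ax": 0, "ay": 0, "az": 0, "gripper": -1}])

```text
time: 19.25
eef_pos: [0.5131, 0.2669, 0.2006]
tcp_rot: [-0.139, 0.956, -0.036, -0.256]
contact_force: [-0.8, 0.5, 3.1]
opening: 0.454
finger_force: 100.9
```

```bash
python3 -c "
from wt import *
wnow()"
```

```text
wedge origin in bed mm [90.9 -0.6 33.3] rot [-0.08 -0.01  0.12] F bed [ 2.1 -0.7  2.4]
```

>>> jog_arm(increments=[{"dx": -0.006, "dy": -0.002, "dz": -0.011, "ax": 0, "ay": 0, "az": 0, "gripper": -1}, {"dx": -0.012, "dy": -0.0035, "dz": -0.0217, "ax": 0, "ay": 0, "az": 0, "gripper": -1}, {"dx": -0.012, "dy": -0.0035, "dz": -0.0217, "ax": 0, "ay": 0, "az": 0, "gripper": -1}])

```text
time: 19.55
eef_pos: [0.5119, 0.2665, 0.1985]
tcp_rot: [-0.139, 0.956, -0.036, -0.256]
contact_force: [0.7, 0.6, 4.9]
opening: 0.458
finger_force: 101.2
```

```bash
python3 -c "
from wt import *
wnow()"
```

```text
wedge origin in bed mm [90.9 -0.5 30.8] rot [-0.07  0.04  0.11] F bed [ 1.7 -0.4  4.6]
```

>>> jog_arm(increments=[{"dx": -0.006, "dy": -0.002, "dz": -0.011, "ax": 0, "ay": 0, "az": 0, "gripper": -1}, {"dx": -0.012, "dy": -0.0035, "dz": -0.0217, "ax": 0, "ay": 0, "az": 0, "gripper": -1}, {"dx": -0.012, "dy": -0.0035, "dz": -0.0217, "ax": 0, "ay": 0, "az": 0, "gripper": -1}])

```text
time: 19.85
eef_pos: [0.5109, 0.2662, 0.1969]
tcp_rot: [-0.139, 0.956, -0.036, -0.255]
contact_force: [0.7, -0.5, 8.1]
opening: 0.46
finger_force: 101.5
```

```bash
python3 -c "
from wt import *
wnow()"
```

```text
wedge origin in bed mm [90.8 -0.5 28.9] rot [-0.07  0.11  0.1 ] F bed [3.6 0.6 7.3]
```

>>> jog_arm(increments=[{"dx": -0.006, "dy": -0.002, "dz": -0.011, "ax": 0, "ay": 0, "az": 0, "gripper": -1}, {"dx": -0.012, "dy": -0.0035, "dz": -0.0217, "ax": 0, "ay": 0, "az": 0, "gripper": -1}, {"dx": -0.012, "dy": -0.0035, "dz": -0.0217, "ax": 0, "ay": 0, "az": 0, "gripper": -1}])

```text
time: 20.15
eef_pos: [0.51, 0.2658, 0.1953]
tcp_rot: [-0.139, 0.956, -0.036, -0.255]
contact_force: [0.7, 0.4, 10.3]
opening: 0.454
finger_force: 101.8
```

>>> jog_arm(increments=[{"dx": -0.006, "dy": -0.002, "dz": -0.011, "ax": 0, "ay": 0, "az": 0, "gripper": -1}, {"dx": -0.012, "dy": -0.0035, "dz": -0.0217, "ax": 0, "ay": 0, "az": 0, "gripper": -1}, {"dx": -0.012, "dy": -0.0035, "dz": -0.0217, "ax": 0, "ay": 0, "az": 0, "gripper": -1}])

```text
time: 20.45
eef_pos: [0.5091, 0.2656, 0.1938]
tcp_rot: [-0.139, 0.956, -0.036, -0.254]
contact_force: [1.0, -0.1, 13.1]
opening: 0.455
finger_force: 102.1
```

```bash
python3 rel.py
```

```text
wedge origin in bed mm [90.7 -0.4 25.4] rot [-0.06  0.28  0.08] F bed [ 5.7  0.4 11.8]
block [0.5424 0.275  0.0467 3.4428] 655 0.000840549722792433
side 241 top 237 held 332 mm [-12.6  -0.4  84.6] deg [ 0.96  0.32 -0.58] 0.7867675303072762
wedge in block mm [90.5 -0.9 25.6] rot [ 0.5 -0.   0. ]
```

>>> jog_arm(increments=[{"dx": -0.006, "dy": -0.002, "dz": -0.011, "ax": 0, "ay": 0, "az": 0, "gripper": -1}, {"dx": -0.014, "dy": -0.004, "dz": -0.025, "ax": 0, "ay": 0, "az": 0, "gripper": -1}, {"dx": -0.014, "dy": -0.004, "dz": -0.025, "ax": 0, "ay": 0, "az": 0, "gripper": -1}])

```text
time: 20.95
eef_pos: [0.508, 0.2652, 0.1919]
tcp_rot: [-0.139, 0.957, -0.036, -0.253]
contact_force: [1.2, 0.9, 15.1]
opening: 0.455
finger_force: 102.5
```

```bash
cat > fence.py <<'E'
from wt import *
import pickle
wnow()
def back(c):
    W=cloud(c); L=rb.inv().apply(W.reshape(-1,3)-BO); L=L[np.isfinite(L[:,0])]
    return L
for nm in("top","side"):
    A=back(pickle.load(open(nm+"0.pkl","rb"))); B=back(grab(nm))
    from scipy.spatial import cKDTree
    # fence top / back-face points, present in both, away from buffers
    f=lambda L:L[(L[:,0]>.105)&(L[:,0]<.15)&(L[:,2]>.02)&(L[:,2]<.07)&(L[:,1]>-.055)&(L[:,1]<.06)]
    A,B=f(A),f(B); sc=np.array([.4,1,1]); out=[]
    def cost(d):
        t=cKDTree(A+[d,0,0]); r=t.query(B)[0]; return np.mean(np.minimum(r,.004))
    ds=np.arange(-.002,.0066,.0005); k=[cost(d) for d in ds]; print(nm,len(A),len(B),"shift mm",1e3*ds[int(np.argmin(k))],np.round(np.array(k)*1e3,2))
E
python3 fence.py
```

```text
wedge origin in bed mm [90.6 -0.4 23.2] rot [-0.07  0.37  0.07] F bed [ 6.3 -0.5 13.8]
top 485 287 shift mm 1.0 [2.83 2.77 2.66 2.54 2.42 2.34 2.32 2.33 2.32 2.35 2.41 2.52 2.67 2.8
 2.9  2.98 3.05 3.13]
side 291 313 shift mm 0.0 [2.91 2.81 2.7  2.58 2.5  2.5  2.55 2.61 2.65 2.65 2.66 2.7  2.78 2.89
 3.   3.09 3.14 3.18]
```

>>> jog_arm(increments=[{"dx": -0.004, "dy": -0.001, "dz": -0.007, "ax": 0, "ay": 0, "az": 0, "gripper": -1}, {"dx": -0.008, "dy": -0.0024, "dz": -0.0145, "ax": 0, "ay": 0, "az": 0, "gripper": -1}, {"dx": -0.008, "dy": -0.0024, "dz": -0.0145, "ax": 0, "ay": 0, "az": 0, "gripper": -1}, {"dx": -0.008, "dy": -0.0024, "dz": -0.0145, "ax": 0, "ay": 0, "az": 0, "gripper": -1}])

```text
time: 21.45
eef_pos: [0.5076, 0.2651, 0.1912]
tcp_rot: [-0.139, 0.957, -0.036, -0.252]
contact_force: [2.7, 0.5, 18.3]
opening: 0.456
finger_force: 102.8
```

```bash
python3 -c "
from wt import *
wnow()"
```

```text
wedge origin in bed mm [90.5 -0.4 22.4] rot [-0.08  0.45  0.06] F bed [ 6.8  0.3 17.2]
```

>>> jog_arm(increments=[{"dx": 0.01, "dy": 0.003, "dz": 0.018, "ax": 0, "ay": 0, "az": 0, "gripper": -1}, {"dx": 0.02, "dy": 0.006, "dz": 0.036, "ax": 0, "ay": 0, "az": 0, "gripper": -1}, {"dx": 0.02, "dy": 0.006, "dz": 0.036, "ax": 0, "ay": 0, "az": 0, "gripper": -1}])

```text
time: 21.75
eef_pos: [0.5077, 0.2652, 0.1912]
tcp_rot: [-0.139, 0.956, -0.036, -0.255]
contact_force: [-1.1, -0.9, 7.9]
opening: 0.461
finger_force: 101.6
```

```bash
python3 -c "
from wt import *
wnow()"
```

```text
wedge origin in bed mm [90.9 -0.4 22.4] rot [-0.06  0.1   0.08] F bed [5.  0.5 6.2]
```

>>> jog_arm(increments=[{"dx": 0.008, "dy": 0.002, "dz": 0.026, "ax": 0, "ay": 0, "az": 0, "gripper": -1}, {"dx": 0.008, "dy": 0.002, "dz": 0.026, "ax": 0, "ay": 0, "az": 0, "gripper": -1}])

```text
time: 21.95
eef_pos: [0.5078, 0.2651, 0.1913]
tcp_rot: [-0.139, 0.956, -0.036, -0.256]
contact_force: [-1.7, -1.0, -0.5]
opening: 0.459
finger_force: 101.0
```

>>> jog_arm(increments=[{"dx": 0, "dy": 0, "dz": 0, "ax": 0, "ay": 0, "az": 0, "gripper": -0.2}, {"dx": 0, "dy": 0, "dz": 0, "ax": 0, "ay": 0, "az": 0, "gripper": 0.5}, {"dx": 0, "dy": 0, "dz": 0, "ax": 0, "ay": 0, "az": 0, "gripper": 1}, {"dx": 0, "dy": 0, "dz": 0, "ax": 0, "ay": 0, "az": 0, "gripper": 1}, {"dx": 0.1, "dy": 0.03, "dz": 0.18, "ax": 0, "ay": 0, "az": 0, "gripper": 1}, {"dx": 0.28, "dy": 0.082, "dz": 0.5, "ax": 0, "ay": 0, "az": 0, "gripper": 1}, {"dx": 0.48, "dy": 0.142, "dz": 0.866, "ax": 0, "ay": 0, "az": 0, "gripper": 1}, {"dx": 0.48, "dy": 0.142, "dz": 0.866, "ax": 0, "ay": 0, "az": 0, "gripper": 1}])

```text
time: 22.75
eef_pos: [0.5692, 0.2833, 0.3043]
tcp_rot: [-0.14, 0.957, -0.035, -0.25]
contact_force: [-0.6, -0.3, 1.2]
opening: 1.005
finger_force: 0.0
```

>>> jog_arm(increments=[{"dx": 0, "dy": -1, "dz": 0.2, "ax": 0, "ay": 0, "az": 0, "gripper": 1}, {"dx": 0, "dy": -1, "dz": 0.2, "ax": 0, "ay": 0, "az": 0, "gripper": 1}, {"dx": 0, "dy": -1, "dz": 0.2, "ax": 0, "ay": 0, "az": 0, "gripper": 1}])

```text
time: 23.05
eef_pos: [0.5655, 0.1594, 0.3213]
tcp_rot: [-0.138, 0.956, -0.037, -0.257]
contact_force: [-0.2, -0.1, 1.1]
opening: 1.001
finger_force: 0.0
```

>>> jog_arm(increments=[{"dx": 0, "dy": -1, "dz": 0, "ax": 0, "ay": 0, "az": 0, "gripper": 1}, {"dx": 0, "dy": -1, "dz": 0, "ax": 0, "ay": 0, "az": 0, "gripper": 1}, {"dx": 0, "dy": -1, "dz": 0, "ax": 0, "ay": 0, "az": 0, "gripper": 1}])

```text
time: 23.35
eef_pos: [0.565, 0.0389, 0.3204]
tcp_rot: [-0.138, 0.956, -0.036, -0.257]
contact_force: [-1.0, 0.6, 0.3]
opening: 0.996
finger_force: 0.0
```

```bash
cat > fin.py <<'E'
from wedge import *; from wt import rb,BO
import pickle
from scipy.spatial import cKDTree
p=bedfit(); rB,oB=frame(p,pi/6)
Cs=[grab("top"),grab("side")]; Ws=[cloud(c) for c in Cs]; Fs=[c["frame"] for c in Cs]
C0=[pickle.load(open(n+"0.pkl","rb")) for n in("top","side")]
# wedge standing
P=[]
for W,F in zip(Ws,Fs):
    L=rb.inv().apply(W.reshape(-1,3)-BO).reshape(W.shape)
    m=(L[...,0]>.085)&(L[...,0]<.14)&(abs(L[...,1])<.026)&(L[...,2]>.08)&(L[...,2]<.14); P.append(W[m])
P=np.vstack(P); o=BO+rb.apply([.0905,0,.022])
w,n,e=fit(P,wedge_planes(.016),[*o,pi+.288],pi/6,lim=.01)
rw,ow=frame(w,pi/6); print("wedge",n,e,"in block mm",np.round(rB.inv().apply(ow-oB)*1e3,1),"dyaw",np.rad2deg(w[3]-p[3]))
for nm,c0,c,W in zip(("top","side"),C0,Cs,Ws):
    L0=rb.inv().apply(cloud(c0).reshape(-1,3)-BO).reshape(W.shape); L=rb.inv().apply(W.reshape(-1,3)-BO).reshape(W.shape)
    f=lambda L:(L[...,0]>.108)&(L[...,0]<.145)&(L[...,2]>.015)&(L[...,2]<.068)&(L[...,1]>-.045)&(L[...,1]<.055)
    m=f(L0)&f(L); print(nm,m.sum(),"median dx,dz mm same pixels",np.round(np.median(L[m]-L0[m],0)*1e3,2))
    # sub-pixel image shift of the fence
    fence=np.zeros(W.shape[:2],np.uint8)
    v,u=np.where(f(L0)); v0,v1,u0,u1=v.min()-3,v.max()+4,u.min()-3,u.max()+4
    A=cv2.cvtColor(c0["frame"],cv2.COLOR_BGR2GRAY)[v0:v1,u0:u1].astype(np.float32); B=cv2.cvtColor(c["frame"],cv2.COLOR_BGR2GRAY)[v0:v1,u0:u1].astype(np.float32)
    print(" box",(u0,v0,u1,v1))
    cv2.imwrite(f"pics/f_{nm}.png",np.hstack([cv2.resize(x,None,fx=8,fy=8,interpolation=2) for x in(A,B)]))
cv2.imwrite("pics/fin.png",np.hstack([cv2.resize(Fs[0][170:260,200:280],None,fx=5,fy=5,interpolation=2),cv2.resize(Fs[1][100:190,240:320],None,fx=5,fy=5,interpolation=2)]))
E
python3 fin.py
```

```text
block [0.5427 0.2752 0.048  3.4443] 1009 0.001005572410697833
wedge 493 0.0008257720930478774 in block mm [89.6  0.1 22.1] dyaw -0.5914375323071697
top 434 median dx,dz mm same pixels [1.14 0.37 1.81]
 box (np.int64(215), np.int64(223), np.int64(261), np.int64(253))
side 227 median dx,dz mm same pixels [0.69 1.21 0.52]
 box (np.int64(256), np.int64(129), np.int64(282), np.int64(163))[ WARN:0@3.407] global loadsave.cpp:1063 imwrite_ Unsupported depth image for selected encoder is fallbacked to CV_8U.
```

View pics/fin.png

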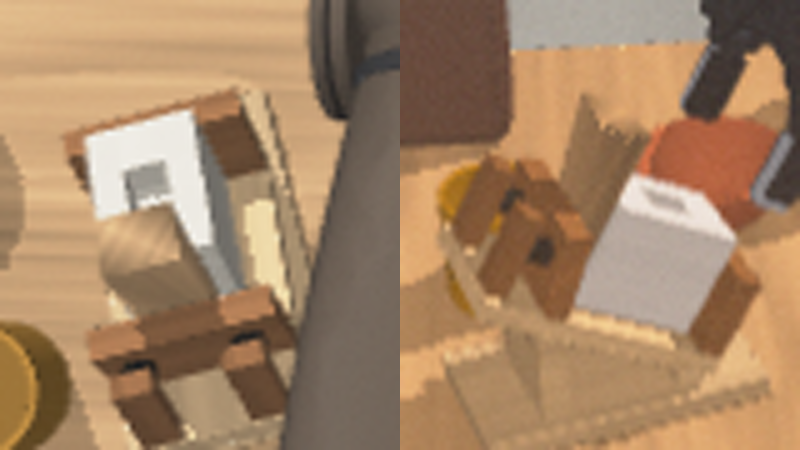

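The final view shows the wedge standing jammed at (150,260), the halves closed with one square notch hole, and the gripper clear. The wedge's thin end is 22 mm above the bed, the depth expected for 2 mm of fence travel, so I'm handing in.

```bash
python3 -c "
from plant import job
print(job.sign_off())"
```

```text
the job is handed in; nothing more can be done
None
```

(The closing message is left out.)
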